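# Free the opened cover-glass carton from the feed lane and restock it

### The arm

A 6-joint arm with a two-finger parallel gripper is mounted at the origin on the work surface. World frame = base frame: x ahead of the robot, y to its left, z up, the work surface at z = 0. Lengths are in m, angles in rad, forces in N, time in s.
With the tool pointing down it reaches from about 0.375 to 0.9 m from the base axis. Payload 3.1 kg.
Tool frame: the origin (TCP) lies at the very end of the fingers, on their centre line; the grasp point (between the pads) lies 19 mm behind it (manip.pinch_z is the distance from the TCP to the grasp point, in m); z points along the fingers, y is the line along which they close (so a half turn about z gives the same grasp; the last joint's range is limited). The gripper opens to 85 mm and grips with 20 to 120 N. Pads are 22 mm wide; open, the fingers measure 114 mm over their backs; the gripper's body (76 mm by 85 mm) begins 54 mm behind the grasp point. The pads swing forward as they close: fully open they stand 13 mm farther back than shut.
Start: joints at [-1.355, 0.527, 1.433, -0, 1.181, -0.178], TCP at [0.24, -0.577, 0.231] pointing down, gripper open.
Joint ranges: [-3.08, 3.08], [-0.75, 2.2], [0.22, 2.44], [-1.43, 4.57], [0, 2.65], [-2.85, 2.85]. Speed limits (rad/s): [2.79, 2.79, 3.14, 3.14, 3.14, 3.14].

### API

Orientations are given as a unit quaternion [x, y, z, w].
In Python, from station import manip gives the robot as it stands.
- The arm moves only by the tool servo_tool, never from a script. Its argument "commands" is one flat list of numbers, 7 for each row, row after row: the shift along the tool's x, y, z each as a share of 500 mm, from -1 to 1, then the turn, a rotation vector about the tool's x, y, z each as a share of 360 degrees, from -1 to 1, then the opening, from -1 (shut) to 1 (fully open). In form: [dx, dy, dz, rx, ry, rz, claw, dx, dy, dz, rx, ry, rz, claw, ...]. A call has 1 to 12 rows; each row shifts and turns the commanded pose from where the row before left it, along the tool's axes as they then stand; what a row does not reach is not made up. A row lasts 1/12 s, in which the tool goes at most 41.7 mm and 7.16 degrees, less where a joint would pass 70% of its speed; a pose out of reach is approached as far as the arm can. A call with a number of a shift or a turn outside -1 to 1 is refused whole. A call with a gripper value outside its range is refused whole. The fingers move at their own pace and stop on an object; "force" is the grip in N (left out, the last holds). Time passes only in rows, so rows that do not move let the fingers close. It gives the time, the measured TCP pose, the force, the opening and the grip force at its end, in the units of the state.
- manip.sense(): the state, without advancing time (a new reading comes with each control period).
- manip.snapshot(name): name is "scene" or "top" or "wrist"; returns a dict with "img" (480x640x3 uint8, red, green, blue), "mtx" (3x3 intrinsics, pixels), "world_to_cam" (4x4, takes a point from world to camera coordinates). Camera axes: x right, y up, looking along -z (the intrinsics and any distortion apply to the point x, -y, -z); pixel columns grow to the right and rows downward; lengths in m; the calibration is good to about 2 mm. A picture is of the moment at which its call begins. There is no depth.
- manip.sign_off(): hands the job in; it is judged then, once.
Trained networks look in a picture, given as the dict that the camera call returned (one of the last four; its "shot" number tells which), for a name from the list of things; names that differ only in an ending like _2 or _b are one class to them, and where a whole thing is asked for, a point or a joint stands for the part that bears it (a point fixed in the world has none). Each returns a list of dicts, best first, with "conf" (0 to 1); they miss things now and then, are a little off and sometimes report something else, mostly with a low value. They report only what shows in the picture. A call takes as long as a camera call.
- manip.look_for(picture, query): "box" ([left, top, width, height] in pixels, round what is visible of it).
- manip.silhouettes(picture, query): "pixels" (480x640 bool, what is visible of it) and "box" ([left, top, width, height] in pixels, round what is visible of it).
The state is a dict: "t": time; "q": joint angles; "qd": joint speeds; "tau": joint torques, N m; "tcp_pos": TCP position; "tool_rot": TCP orientation; "force": force on the tool from outside, world axes, zero at the start; "ft_torque": the same for the moment, N m; "finger_gap": opening from 0.0 (shut) to 1.0 (fully open); "gripper_force": force on a finger pad.
Only numpy, scipy, OpenCV 4.12 (cv2) and the standard library are available. Lean on these libraries where they do the work, as an engineer would, in place of code of your own. Each camera call takes 0.05 s, during which the arm holds its last target. There are 200 camera calls.

### The job

The opened carton of cover glasses is stuck in the sloped feed lane behind two sealed ones. Set the two sealed cartons aside on the steel tray, take the opened carton out and stand it in the recess of the desk organiser without tipping it, then put the two sealed cartons back in the lane in the order they stood and load the new carton from the tray behind them. Leave the other things on the bench undisturbed.

Things in the scene. Friction and masses are not known exactly. Their poses are not given: they have to be found in the camera images.
- lane: Fixed feed lane; origin on the bench below its middle, x uphill (away from robot). Dark grey slippery floor rises 20 degrees: 24 mm high at x -105 mm (front stop, 28 mm high), 101 mm at x 105. Cartons slide to the stop. From the stop, along the floor: 0-54 mm pick end, open beside 8 mm curbs; 54-146 walls 58 mm high, 58 mm apart; then a 12 mm high funnel to the loading end.
- lane_load (a point): Point in the middle of the lane's floor at its loading end, 185 mm up the slope from the stop; axes level, as the lane's. Here the lane is 80 mm wide between 12 mm high curbs with open space outside. A carton set down here with its x along the lane and released slides down within a second until it meets the stop or the carton below.
- tall_carton: Sealed off-white carton, 50 mm long (its x), 52 mm wide (its y), 76 mm tall, about 0.22 kg; first in the lane, against the stop. Origin: centre of its underside, z towards its top. In the lane it stands square to the 20 degree slope, x uphill, its top leaning towards the robot.
- short_carton: Sealed off-white carton, 42 mm long (x), 52 mm wide (y), 58 mm tall, about 0.16 kg; second in the lane, touching the first. Origin: centre of its underside, z towards its top, x uphill.
- open_carton: Opened off-white carton without lid, two rows of greenish upright cover glasses showing from above; 46 mm long (x), 52 mm wide (y), 54 mm tall, about 0.15 kg, firm enough to grip by its sides; third in the lane, between the high walls. Origin: centre of its underside, z towards its open top, x uphill. It must stay upright.
- new_carton: New sealed off-white carton with a brown paper band over its top, 54 mm long (x), 52 mm wide (y), 64 mm tall, about 0.20 kg; stands at the far end of the tray. Origin: centre of its underside.
- tray: Fixed stainless tray, 256 mm (its x, away from the robot) by 150 mm (y); rim 14 mm high, 3 mm thick, floor 3 mm above the bench. Origin: on the bench under its centre. The new carton stands at its far end; from x -120 to about +15 mm it is free for the two sealed cartons.
- organiser: Fixed grey desk organiser, 92 mm (x) by 175 mm (y). Origin: on the bench under the middle of its empty rectangular recess, 64 mm (x) by 70 mm (y), recess floor 4 mm and its rim 14 mm above the bench. Next to the recess on its +y side (y 39 to 130 mm) are pen and tweezer compartments, 32 mm high, contents fixed.
- oil_bottle: Bystander: small amber dropper bottle, 30 mm across and 79 mm tall, beyond the organiser. Origin: centre of its underside.
- stain_jar: Bystander: square covered glass staining jar with stained slides inside, 44 mm square and 70 mm tall, near the robot on its right. Origin: centre of its underside.

How it is judged:
By the outcome, as a careful person would: the job done as asked, in the order asked, and still so for the second after the job is handed in, with the robot touching nothing.
It also fails if it takes over 138 s, if anything falls off the work surface, if the arm or the gripper's body presses on something with over 40 N, if the wrist force passes 120 N, or if a joint passes its speed limit or range.

## Working session

There is one attempt and no reset: what is moved stays moved. The work goes in short steps, Python scripts to look and compute and a tool call to move; the robot and the scene stay as the last step left them, time stands still between calls to the robot, and variables do not carry over. Pictures are saved under pics/ and viewed, at most 14 in all, crops included, and the job is handed in when it is done.

Besides the shell and the picture viewer there is one more tool, called after "Emit:" as name(argument=value, ...), one argument or row to a line, values as JSON. servo_tool: Moves the arm, as the interface text tells. Its arguments: {"type":"object","properties":{"commands":{"type":"array"},"force":{"type":"number"}},"required":["commands"]}

```bash
ls; mkdir -p pics
python3 - <<'E'
from station import manip
import cv2,pickle
s=manip.sense();print(s['t'],s['tcp_pos'],s['tool_rot'],s['finger_gap'],manip.pinch_z)
for n in("scene","top","wrist"):
    p=manip.snapshot(n);cv2.imwrite(f'pics/{n}0.png',p['img'][:,:,::-1]);pickle.dump(p,open(f'{n}0.pkl','wb'))
    print(n,p['mtx'].tolist(),p['world_to_cam'].round(4).tolist(),[k for k in p])
E
```

```text
pics
0.0 [ 0.23965829 -0.57642696  0.2303185 ] [ 9.80676891e-01  1.95631308e-01 -2.72259661e-05 -1.10755521e-03] 1.0024747798662925 0.0187
scene [[493.16328002852725, 0.0, 312.2050819486944], [0.0, 493.16328002852725, 242.9278340296228], [0.0, 0.0, 1.0]] [[-0.4798, 0.8772, 0.016, 0.2539], [-0.5998, -0.3413, 0.7237, 0.245], [0.6403, 0.3377, 0.6899, -1.3156], [0.0, 0.0, 0.0, 1.0]] ['img', 'mtx', 'world_to_cam', 'shot']
top [[461.68454405626244, 0.0, 320.65308850852585], [0.0, 461.68454405626244, 243.63296973022153], [0.0, 0.0, 1.0]] [[-0.0248, -0.9994, -0.0237, 0.0394], [0.9912, -0.0277, 0.1294, -0.5342], [-0.1299, -0.0203, 0.9913, -0.8528], [0.0, 0.0, 0.0, 1.0]] ['img', 'mtx', 'world_to_cam', 'shot']
wrist [[366.26601063258755, 0.0, 323.46930700083385], [0.0, 366.26601063258755, 239.7088648269102], [0.0, 0.0, 1.0]] [[0.3833, -0.9236, -0.001, -0.6237], [0.8769, 0.3642, -0.3138, 0.041], [0.2902, 0.1194, 0.9495, -0.3804], [0.0, 0.0, 0.0, 1.0]] ['img', 'mtx', 'world_to_cam', 'shot']
```

View pics/scene0.png

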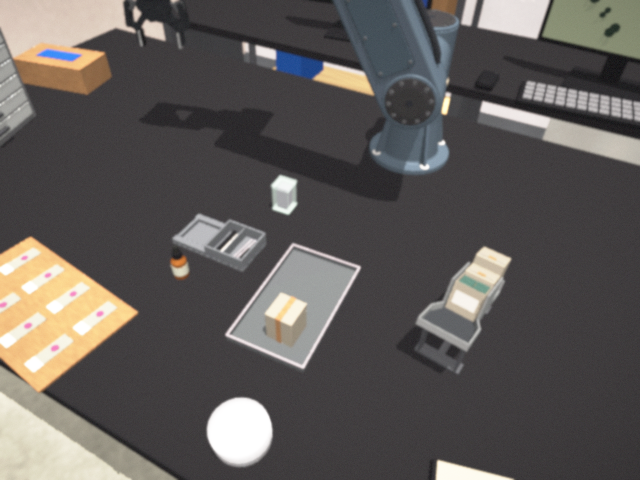

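View pics/top0.png

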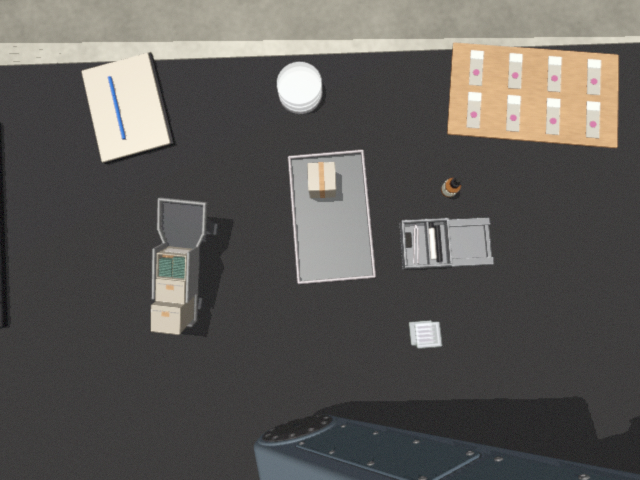

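The scene view shows the lane on the robot's left with three cartons in it (about 470,290), the tray with the banded carton (290,315) and the organiser with its empty recess (205,232). In the top view the lane is at cols 150-207, rows 198-333. The tray is at cols 288-375, rows 150-283, the recess at 447-492, 218-268, and the jar at (425,335). Next I get masks from both views and take zoomed crops.

```bash
cat > h.py <<'E'
import numpy as np,cv2,pickle
from scipy.optimize import least_squares
from scipy.spatial.transform import Rotation as R
def proj(p,X):
    X=np.atleast_2d(X);c=X@p['world_to_cam'][:3,:3].T+p['world_to_cam'][:3,3]
    K=p['mtx'];return np.c_[K[0,0]*c[:,0]/-c[:,2]+K[0,2],K[1,1]*-c[:,1]/-c[:,2]+K[1,2]]
def ray(p,uv,z):
    W=p['world_to_cam'];K=p['mtx'];o=-W[:3,:3].T@W[:3,3]
    d=W[:3,:3].T@np.array([(uv[0]-K[0,2])/K[0,0],-(uv[1]-K[1,2])/K[1,1],-1]);return o+d*(z-o[2])/d[2]
def tri(obs): # [(pic,uv),...]
    x0=ray(obs[0][0],obs[0][1],.05)
    r=least_squares(lambda x:np.concatenate([proj(p,x)[0]-uv for p,uv in obs]),x0);return r.x,np.abs(r.fun).max()
E
python3 - <<'E'
from station import manip
import cv2,pickle,numpy as np
M={}
for n in("scene","top"):
    p=manip.snapshot(n);pickle.dump(p,open(f'{n}1.pkl','wb'))
    for q in("tray","organiser","lane","tall_carton","short_carton","open_carton","new_carton","stain_jar","oil_bottle"):
        r=manip.silhouettes(p,q)
        if r: M[n,q]=r[0]['pixels'];print(n,q,[(round(a['conf'],2),[round(float(v),1) for v in a['box']]) for a in r[:2]])
        else: print(n,q,'none')
pickle.dump(M,open('masks.pkl','wb'))
i=cv2.imread('pics/top0.png');a=cv2.resize(i[190:340,140:240],None,fx=4,fy=4,interpolation=cv2.INTER_CUBIC)
b=cv2.resize(i[205:280,390:500],None,fx=3.6,fy=3.6,interpolation=cv2.INTER_CUBIC)
s=cv2.imread('pics/scene0.png');c=cv2.resize(s[235:385,405:515],None,fx=4,fy=4,interpolation=cv2.INTER_CUBIC)
b2=cv2.resize(s[205:280,165:275],None,fx=3.6,fy=3.6,interpolation=cv2.INTER_CUBIC)
cv2.imwrite('pics/lanes.png',cv2.hconcat([a[:,:360],c[:,:440]]));cv2.imwrite('pics/org.png',cv2.hconcat([b,b2]))
E
```

```text
scene tray [(0.79, [223.0, 248.4, 136.8, 120.8])]
scene organiser [(0.74, [174.8, 214.0, 92.3, 59.6])]
scene lane [(0.87, [415.5, 270.5, 86.0, 101.1])]
scene tall_carton [(0.67, [471.8, 247.9, 37.3, 29.8])]
scene short_carton [(0.56, [466.6, 263.1, 32.5, 24.4])]
scene open_carton [(0.66, [447.2, 272.2, 44.9, 50.2])]
scene new_carton [(0.65, [265.4, 293.8, 41.4, 51.5])]
scene stain_jar [(0.74, [268.6, 177.9, 27.7, 36.8])]
scene oil_bottle [(0.59, [169.7, 243.8, 21.4, 35.8]), (0.51, [270.6, 176.9, 23.9, 38.2])]
top tray [(0.59, [290.2, 151.0, 82.2, 134.5])]
top organiser [(0.57, [400.0, 217.1, 90.9, 51.1])]
top lane [(0.74, [151.9, 199.2, 63.3, 128.9])]
top tall_carton [(0.66, [148.0, 295.8, 50.3, 37.9])]
top short_carton [(0.97, [155.4, 275.4, 29.3, 26.0]), (0.67, [308.0, 165.0, 27.9, 31.7])]
top open_carton [(0.69, [158.6, 247.4, 30.1, 30.1])]
top new_carton [(0.93, [309.5, 162.6, 27.7, 35.5])]
top stain_jar [(0.74, [409.4, 320.7, 32.8, 26.8])]
top oil_bottle [(0.68, [442.0, 179.6, 16.3, 17.1]), (0.47, [308.3, 163.9, 28.1, 35.2])]
```

View pics/lanes.png

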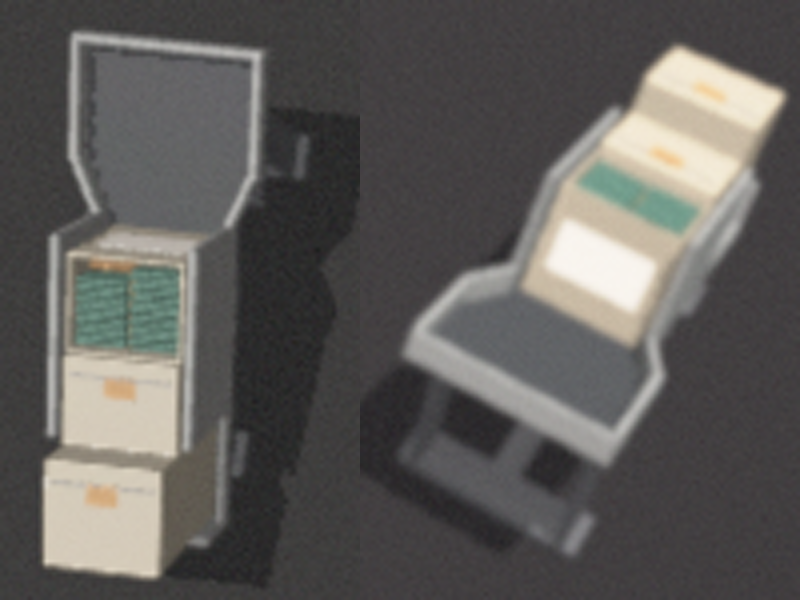

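View pics/org.png

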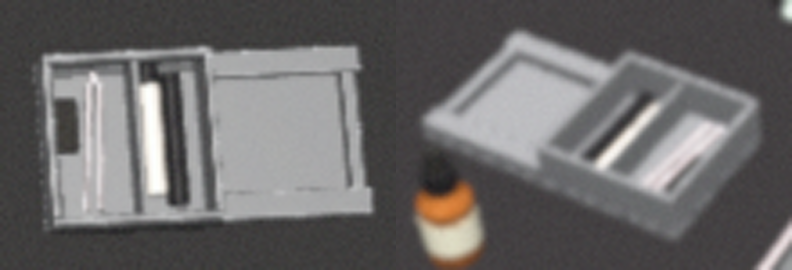

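The crops show clear corners. In the lane crop these are the tall carton's top (45,460)-(160,577), the open carton's rim (68,252)-(180,355) and the loading-end curb (72,35)-(266,50). In the organiser crop they are the outer and compartment corners. I fit each thing's known outline to its picks in both views.

```bash
cat > fit.py <<'E'
from h import *
T=pickle.load(open('top0.pkl','rb'));S=pickle.load(open('scene0.pkl','rb'));M=pickle.load(open('masks.pkl','rb'))
a=np.deg2rad(20);c,s=np.cos(a),np.sin(a)
def slope(S_,y,n):return [-.105+S_*c-n*s,y,.024+S_*s+n*c]
def W(v,P):
    P=np.atleast_2d(P);cz,sz=np.cos(v[2]),np.sin(v[2])
    return np.c_[v[0]+cz*P[:,0]-sz*P[:,1],v[1]+sz*P[:,0]+cz*P[:,1],P[:,2]+v[3]]
def fit(name,F,x0):
    # F: (pic, uv, pt)
    def f(v):return np.concatenate([proj(p,W(v,q))[0]-uv for p,uv,q in F])
    r=least_squares(f,x0,loss='soft_l1');print(name,'x %.4f y %.4f yaw %.2fdeg z %.4f'%(r.x[0],r.x[1],np.degrees(r.x[2]),r.x[3]),'res',np.abs(f(r.x)).reshape(-1,2).max(1).round(1));return r.x
if __name__=='__main__':
    t=lambda u,v:np.array([140+u/4,190+v/4]);q=lambda u,v:np.array([405+(u-360)/4,235+v/4])
    F=[(T,t(47,462),slope(.05,.026,.076)),(T,t(163,462),slope(.05,-.026,.076)),(T,t(43,567),slope(0,.026,.076)),(T,t(160,577),slope(0,-.026,.076)),
    (S,q(680,45),slope(0,-.026,.076)),(S,q(785,93),slope(0,.026,.076)),(S,q(643,83),slope(.05,-.026,.076)),(S,q(755,130),slope(.05,.026,.076)),
    (T,t(68,252),slope(.138,.026,.054)),(T,t(183,262),slope(.138,-.026,.054)),(T,t(180,355),slope(.092,-.026,.054)),(T,t(66,350),slope(.092,.026,.054)),
    (T,t(76,39),slope(.2235,.042,.012)),(T,t(262,54),slope(.2235,-.042,.012)),(S,q(412,340),slope(.2235,-.042,.012)),(S,q(612,448),slope(.2235,.042,.012))]
    fit('lane',F,[.5,.25,0,0])
    t=lambda u,v:np.array([390+u/3.6,205+v/3.6]);q=lambda u,v:np.array([165+(u-396)/3.6,205+v/3.6])
    F=[(T,t(45,55),[.046,.13,.032]),(T,t(48,228),[-.046,.13,.032]),(T,t(210,48),[.046,.039,.032]),(T,t(218,222),[-.046,.039,.032]),(T,t(357,48),[.046,-.045,.014]),(T,t(372,212),[-.046,-.045,.014]),
    (S,q(517,32),[-.046,-.045,.014]),(S,q(425,115),[.046,-.045,.014]),(S,q(632,52),[-.046,.039,.032]),(S,q(760,103),[-.046,.13,.032]),(S,q(545,152),[.046,.039,.032])]
    fit('org',F,[.5,-.25,0,0])
    A=np.array;F=[(S,A(u),p) for u,p in [((295,246),[-.128,-.075,.014]),((360,266),[-.128,.075,.014]),((303,366),[.128,.075,.014]),((229,334),[.128,-.075,.014])]]+[(T,A(u),p) for u,p in [((289,156),[.128,.075,.014]),((362,151),[.128,-.075,.014]),((375,277),[-.128,-.075,.014]),((298,283),[-.128,.075,.014])]]
    fit('tray',F,[.5,0,0,0])
    from scipy.optimize import minimize
    for n,d,x0 in(('new_carton',(.054,.052,.064),[.62,0,.05,.003]),('stain_jar',(.044,.044,.07),[.35,-.2,0,0]),('oil_bottle',(.026,.026,.079),[.62,-.25,0,0])):
        B=np.array([[i*d[0]/2,j*d[1]/2,k*d[2]] for i in(-1,1) for j in(-1,1) for k in(0,1)])
        def cost(v):
            e=0
            for p,k in((T,'top'),(S,'scene')):
                if(k,n) not in M:continue
                m=np.zeros((480,640),np.uint8);cv2.fillConvexPoly(m,cv2.convexHull((proj(p,W(v,B))*16).astype(np.int32)),1,shift=4)
                mm=M[k,n];e-=(m&mm).sum()/(m|mm).sum()
            return e
        r=minimize(cost,x0,method='Nelder-Mead',options=dict(initial_simplex=np.array([x0]+[np.add(x0,d) for d in([.03,0,0,0],[0,.03,0,0],[0,0,.2,0],[0,0,0,.01])])))
        print(n,r.x.round(4),round(np.degrees(r.x[2]),1),r.fun)
E
python3 fit.py
```

```text
lane x 0.5076 y 0.2857 yaw -7.77deg z -0.0046 res [1.8 1.5 1.5 0.7 1.6 1.3 0.6 0.5 0.9 0.7 1.6 0.3 0.2 1.2 2.9 3. ]
org x 0.5328 y -0.2632 yaw 0.86deg z -0.0043 res [1.2 1.  0.2 1.4 0.5 0.9 1.3 1.5 0.3 0.3 2.1]
tray x 0.5932 y 0.0044 yaw 3.10deg z -0.0018 res [2.5 0.7 0.7 2.1 1.  0.5 0.6 0.2]
new_carton [0.6604 0.0197 0.0665 0.0012] 3.8 -1.8565136661017339
stain_jar [ 0.3613 -0.1647  0.0421 -0.0017] 2.4 -1.804514265168449
oil_bottle [ 0.6446 -0.2323 -0.0415 -0.0102] -2.4 -1.1488591387972193
```

```bash
cat > plan.py <<'E'
from h import *
from station import manip
A=np.deg2rad(20)
LANE=np.array([.5076,.2857,np.deg2rad(-7.77),0.])
def level(deg): # tool pointing down, tool x at yaw deg
    y=np.deg2rad(deg);x=np.array([np.cos(y),np.sin(y),0]);z=np.array([0,0,-1.]);return np.c_[x,np.cross(z,x),z]
def lanerot(psi=None):
    psi=LANE[2] if psi is None else psi
    u=np.array([np.cos(A)*np.cos(psi),np.cos(A)*np.sin(psi),np.sin(A)]);n=np.array([-np.sin(A)*np.cos(psi),-np.sin(A)*np.sin(psi),np.cos(A)])
    return np.c_[-u,np.cross(n,u),-n]
def lanept(s,y,n):
    p=np.array([-.105+s*np.cos(A)-n*np.sin(A),y]);z=.024+s*np.sin(A)+n*np.cos(A)
    cz,sz=np.cos(LANE[2]),np.sin(LANE[2]);return np.array([LANE[0]+cz*p[0]-sz*p[1],LANE[1]+sz*p[0]+cz*p[1],z+LANE[3]])
def plan(wps,grip,step=.036,turn=6.5,hold=0,start=None):
    """wps: (TCP pos, 3x3 rot); prints rows in calls of 12"""
    s=manip.sense();p,r=(s['tcp_pos'],R.from_quat(s['tool_rot'])) if start is None else (start[0],R.from_matrix(start[1]))
    rows=[]
    for P,Q in wps:
        Q=R.from_matrix(Q);d=(r.inv()*Q).as_rotvec();n=max(1,int(np.ceil(max(np.linalg.norm(P-p)/step,np.degrees(np.linalg.norm(d))/turn))))
        for k in range(n):
            rk=r*R.from_rotvec(d*k/n);rows.append(list((rk.inv().apply((P-p)/n))/.5)+list(d/n/(2*np.pi))+[grip])
        p,r=P,Q
    rows+=[[0]*6+[grip]]*hold
    for i in range(0,len(rows),12):print('C:',','.join(('%.4f'%x).rstrip('0').rstrip('.').replace('-0.','-.') if abs(x)>5e-5 else '0' for w in rows[i:i+12] for x in w))
    return p,r.as_matrix()
E
python3 - <<'E'
from plan import *
V=lambda *a:np.array(a)
a=plan([(V(.50,-.25,.23),level(80))],1)
b=plan([(V(.52,.0,.25),level(130))],1,start=a)
plan([(lanept(.06,0,.20),lanerot())],1,start=b)
print(lanept(.06,0,.2))
E
```

```text
C: 0.061,-.0337,0.0002,0,0,-.0133,1,0.0636,-.0285,0.0002,0,0,-.0133,1,0.0657,-.0231,0.0002,0,0,-.0133,1,0.0674,-.0175,0.0002,0,0,-.0133,1,0.0686,-.0119,0.0002,0,0,-.0133,1,0.0694,-.0061,0.0002,0,0,-.0133,1,0.0697,-.0003,0.0002,0,0,-.0133,1,0.0694,0.0055,0.0002,0,0,-.0133,1,0.0687,0.0113,0.0002,0,0,-.0133,1,0.0676,0.017,0.0002,0,0,-.0133,1,0.0659,0.0226,0.0002,0,0,-.0133,1,0.0638,0.028,0.0002,0,0,-.0133,1
C: 0.0624,-.0059,-.005,0,0,-.0174,1,0.0627,0.0009,-.005,0,0,-.0174,1,0.0622,0.0077,-.005,0,0,-.0174,1,0.061,0.0144,-.005,0,0,-.0174,1,0.0591,0.021,-.005,0,0,-.0174,1,0.0564,0.0273,-.005,0,0,-.0174,1,0.0531,0.0333,-.005,0,0,-.0174,1,0.0492,0.0389,-.005,0,0,-.0174,1
C: 0.0627,0.0191,0.0035,-.002,-.0053,-.0116,1,0.0612,0.0236,0.0017,-.002,-.0053,-.0116,1,0.0594,0.028,0,-.002,-.0053,-.0116,1,0.0572,0.0322,-.0015,-.002,-.0053,-.0116,1,0.0546,0.0363,-.0029,-.002,-.0053,-.0116,1,0.0517,0.0403,-.0042,-.002,-.0053,-.0116,1,0.0484,0.044,-.0053,-.002,-.0053,-.0116,1,0.0449,0.0475,-.0063,-.002,-.0053,-.0116,1,0.0411,0.0507,-.0071,-.002,-.0053,-.0116,1,0.037,0.0536,-.0077,-.002,-.0053,-.0116,1
[0.39165194 0.30152106 0.23245973]
```

Emit:
servo_tool(
  commands=[0.061, -0.034, 0, 0, 0, -0.0133, 1, 0.064, -0.028, 0, 0, 0, -0.0133, 1, 0.066, -0.023, 0, 0, 0, -0.0133, 1, 0.067, -0.018, 0, 0, 0, -0.0133, 1, 0.069, -0.012, 0, 0, 0, -0.0133, 1, 0.069, -0.006, 0, 0, 0, -0.0133, 1, 0.07, 0, 0, 0, 0, -0.0133, 1, 0.069, 0.006, 0, 0, 0, -0.0133, 1, 0.069, 0.011, 0, 0, 0, -0.0133, 1, 0.068, 0.017, 0, 0, 0, -0.0133, 1, 0.066, 0.023, 0, 0, 0, -0.0133, 1, 0.064, 0.028, 0, 0, 0, -0.0133, 1],
)

```text
t: 2.15
tcp_pos: [0.5015, -0.2482, 0.2315]
tool_rot: [0.765, 0.644, 0.0, 0.0]
force: [0.9, -0.4, 0.7]
finger_gap: 1.001
gripper_force: 0.0
```

Run:
```python
from plan import *
p=manip.snapshot("wrist");cv2.imwrite('pics/w1.png',p['img'][:,:,::-1]);pickle.dump(p,open('w1.pkl','wb'))
s=manip.sense();print(s['t'],s['tcp_pos'],s['q'],s['qd'])
b=plan([(np.array([.52,.0,.25]),level(130))],1)
```

```text
2.2 [ 0.50487142 -0.24298195  0.23161452] [-0.65078725  0.43934895  1.59783388  0.00581119  1.10369106 -0.48983684] [-0.06981581 -0.01067164  0.02558666 -0.05421046 -0.00122085  0.0434313 ]
C: 0.0606,-.0061,-.0044,0.0001,-.0001,-.0171,1,0.0609,0.0004,-.0044,0.0001,-.0001,-.0171,1,0.0605,0.0069,-.0044,0.0001,-.0001,-.0171,1,0.0594,0.0134,-.0044,0.0001,-.0001,-.0171,1,0.0576,0.0197,-.0045,0.0001,-.0001,-.0171,1,0.0551,0.0258,-.0045,0.0001,-.0001,-.0171,1,0.0521,0.0316,-.0045,0.0001,-.0001,-.0171,1,0.0484,0.037,-.0046,0.0001,-.0001,-.0171,1
```

Emit:
servo_tool(
  commands=[0.061, -0.006, -0.004, 0, 0, -0.0171, 1, 0.061, 0, -0.004, 0, 0, -0.0171, 1, 0.06, 0.007, -0.004, 0, 0, -0.0171, 1, 0.059, 0.013, -0.004, 0, 0, -0.0171, 1, 0.058, 0.02, -0.005, 0, 0, -0.0171, 1, 0.055, 0.026, -0.005, 0, 0, -0.0171, 1, 0.052, 0.032, -0.005, 0, 0, -0.0171, 1, 0.048, 0.037, -0.005, 0, 0, -0.0171, 1, 0, 0, 0, 0, 0, 0, 1],
)

```text
t: 2.95
tcp_pos: [0.5186, -0.0023, 0.2499]
tool_rot: [0.425, 0.905, 0.001, -0.0]
force: [0.7, -0.5, -0.6]
finger_gap: 1.003
gripper_force: 0.0
```

Run:
```python
from plan import *
p=manip.snapshot("wrist");cv2.imwrite('pics/w2.png',p['img'][:,:,::-1]);pickle.dump(p,open('w2.pkl','wb'))
s=manip.sense();print(s['t'],s['tcp_pos'],s['q'],s['qd'])
plan([(lanept(.06,0,.20),lanerot())],1)
i=cv2.imread('pics/w1.png');j=cv2.imread('pics/w2.png')
cv2.imwrite('pics/w12.png',cv2.vconcat([cv2.resize(i,(400,300)),cv2.resize(j,(400,300))]))
```

```text
3.0 [ 0.51878626 -0.00457303  0.24972752] [-2.24590549e-01  3.61257739e-01  1.67516318e+00  2.99041031e-04
  1.10458209e+00 -9.13894795e-01] [-0.05383897  0.00912905 -0.00346141 -0.025651   -0.01058495  0.01333119]
C: 0.0634,0.0193,0.0034,-.0021,-.0053,-.0118,1,0.0619,0.0239,0.0016,-.0021,-.0053,-.0118,1,0.06,0.0284,0,-.0021,-.0053,-.0118,1,0.0577,0.0328,-.0016,-.0021,-.0053,-.0118,1,0.0551,0.0369,-.003,-.0021,-.0053,-.0118,1,0.0521,0.041,-.0043,-.0021,-.0053,-.0118,1,0.0487,0.0447,-.0054,-.0021,-.0053,-.0118,1,0.0451,0.0483,-.0064,-.0021,-.0053,-.0118,1,0.0412,0.0516,-.0072,-.0021,-.0053,-.0118,1,0.037,0.0545,-.0078,-.0021,-.0053,-.0118,1
```

View pics/w12.png

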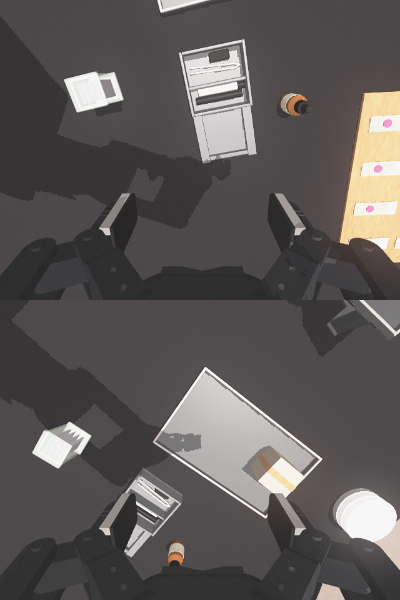

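The first wrist view shows the organiser at about (215,95) and the jar at (93,90). The second shows the whole tray, (205,368)-(320,460) to (154,440)-(267,517), with the new carton near (275,475). Moving to the lane.

Emit:
servo_tool(
  commands=[0.063, 0.019, 0.003, -0.0021, -0.0053, -0.0118, 1, 0.062, 0.024, 0.002, -0.0021, -0.0053, -0.0118, 1, 0.06, 0.028, 0, -0.0021, -0.0053, -0.0118, 1, 0.058, 0.033, -0.002, -0.0021, -0.0053, -0.0118, 1, 0.055, 0.037, -0.003, -0.0021, -0.0053, -0.0118, 1, 0.052, 0.041, -0.004, -0.0021, -0.0053, -0.0118, 1, 0.049, 0.045, -0.005, -0.0021, -0.0053, -0.0118, 1, 0.045, 0.048, -0.006, -0.0021, -0.0053, -0.0118, 1, 0.041, 0.052, -0.007, -0.0021, -0.0053, -0.0118, 1, 0.037, 0.055, -0.008, -0.0021, -0.0053, -0.0118, 1, 0, 0, 0, 0, 0, 0, 1],
)

```text
t: 3.92
tcp_pos: [0.3899, 0.3031, 0.2313]
tool_rot: [0.064, 0.983, -0.01, 0.174]
force: [-1.1, -0.9, -0.4]
finger_gap: 1.0
gripper_force: 0.0
```

Run:
```python
from plan import *
p=manip.snapshot("wrist");cv2.imwrite('pics/w3.png',p['img'][:,:,::-1]);pickle.dump(p,open('w3.pkl','wb'))
s=manip.sense();print(s['t'],s['tcp_pos'],s['q'],s['qd'])
i=cv2.imread('pics/w1.png');j=cv2.imread('pics/w2.png')
# w1 organiser crop (280..420,50..270) x2 ; w2 tray crop
a=cv2.resize(i[50:270,270:430],None,fx=2,fy=2,interpolation=cv2.INTER_CUBIC);b=cv2.resize(j[90:360,240:530],None,fx=1.6,fy=1.6)
h=440;b=b[:h]if b.shape[0]>=h else b
a=cv2.copyMakeBorder(a,0,max(0,b.shape[0]-a.shape[0]),0,0,0);b=cv2.copyMakeBorder(b,0,a.shape[0]-b.shape[0],0,0,0)
o=cv2.hconcat([a,b]);print(o.shape,a.shape);cv2.imwrite('pics/w12c.png',o)
```

```text
3.9667 [0.39116131 0.3013615  0.23149409] [ 0.56310586  0.29248574  1.92453711 -0.35452249  0.68265272 -0.62647433] [-0.07447854 -0.00501388 -0.01006695  0.00170981  0.01312959 -0.01909446]
(440, 784, 3) (440, 320, 3)
```

View pics/w3.png

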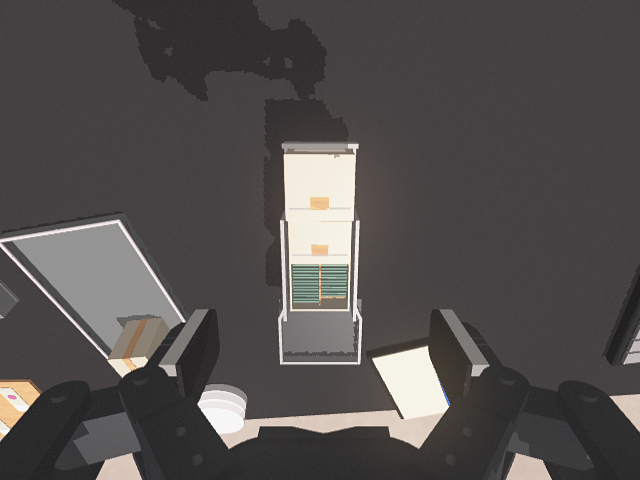

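View pics/w12c.png

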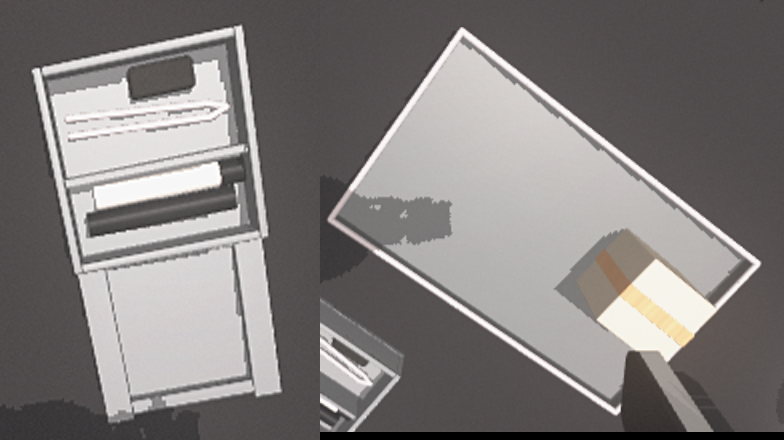

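The lane view shows the tall carton's top at (285,152)-(355,220), the open carton's rim at (289,262)-(350,311) and the lane's end corners at (279,363) and (361,363). The crop gives sharp organiser corners, (35,70), (240,27), (110,421) and (281,390). It also gives sharp tray corners, (461,29), (330,219), (760,263) and (618,412), and the new carton's top. I refit with these.

```bash
cat > fit2.py <<'E'
from fit import *
w=[pickle.load(open(f'w{i}.pkl','rb')) for i in(1,2,3)];A=np.array
t=lambda u,v:A([140+u/4,190+v/4])
sp=slope
L3=[((285,152),sp(0,-.026,.076)),((355,152),sp(0,.026,.076)),((286,220),sp(.05,-.026,.076)),((355,220),sp(.05,.026,.076)),((290,262),sp(.092,-.026,.054)),((350,262),sp(.092,.026,.054)),((348,311),sp(.138,.026,.054)),((290,311),sp(.138,-.026,.054)),((281,362),sp(.2235,-.042,.012)),((360,362),sp(.2235,.042,.012))]
F3=[(w[2],A(u),p) for u,p in L3]
FT=[(T,t(47,462),sp(.05,.026,.076)),(T,t(163,462),sp(.05,-.026,.076)),(T,t(43,567),sp(0,.026,.076)),(T,t(160,577),sp(0,-.026,.076)),(T,t(68,252),sp(.138,.026,.054)),(T,t(183,262),sp(.138,-.026,.054)),(T,t(180,355),sp(.092,-.026,.054)),(T,t(66,350),sp(.092,.026,.054)),(T,t(76,39),sp(.2235,.042,.012)),(T,t(262,54),sp(.2235,-.042,.012))]
fit('lane w3',F3,[.5,.28,-.1,0]);fit('lane both',F3+FT,[.5,.28,-.1,0]);fit('lane top',FT,[.5,.28,-.1,0])
t=lambda u,v:A([270+u/2,50+v/2])
F1=[(w[0],t(u,v),p) for u,v,p in[(35,70,[-.046,.13,.032]),(240,27,[.046,.13,.032]),(78,271,[-.046,.039,.032]),(265,237,[.046,.039,.032]),(110,421,[-.046,-.045,.014]),(281,390,[.046,-.045,.014])]]
t=lambda u,v:A([390+u/3.6,205+v/3.6])
FT=[(T,t(45,55),[.046,.13,.032]),(T,t(48,228),[-.046,.13,.032]),(T,t(210,48),[.046,.039,.032]),(T,t(218,222),[-.046,.039,.032]),(T,t(357,48),[.046,-.045,.014]),(T,t(372,212),[-.046,-.045,.014])]
fit('org w1',F1,[.5,-.25,0,0]);fit('org both',F1+FT,[.5,-.25,0,0])
t=lambda u,v:A([240+(u-320)/1.6,90+v/1.6])
F2=[(w[1],t(u,v),p) for u,v,p in[(461,29,[-.128,.075,.014]),(330,219,[-.128,-.075,.014]),(760,263,[.128,.075,.014]),(618,412,[.128,-.075,.014])]]
FT=[(T,A(u),p) for u,p in [((289,156),[.128,.075,.014]),((362,151),[.128,-.075,.014]),((375,277),[-.128,-.075,.014]),((298,283),[-.128,.075,.014])]]
fit('tray w2',F2,[.59,0,0,0]);fit('tray both',F2+FT,[.59,0,0,0])
N=[(w[1],t(u,v),p) for u,v,p in[(655,258,[-.027,.026,.064]),(715,305,[.027,.026,.064]),(665,362,[.027,-.026,.064]),(596,320,[-.027,-.026,.064])]]
FT=[(T,A(u),p) for u,p in [((308,164),[.027,.026,.064]),((335,163),[.027,-.026,.064]),((336,191),[-.027,-.026,.064]),((309,192),[-.027,.026,.064])]]
fit('new w2',N,[.66,.02,0,.003]);fit('new both',N+FT,[.66,.02,0,.003])
E
python3 fit2.py
```

```text
lane w3 x 0.5064 y 0.2850 yaw -7.70deg z 0.0010 res [1.6 1.9 0.6 0.6 0.7 1.  1.5 0.8 0.3 0.4]
lane both x 0.5070 y 0.2847 yaw -7.62deg z 0.0002 res [2.  1.2 1.  0.9 0.9 0.6 1.2 1.  0.3 0.5 1.4 1.8 1.  0.5 0.8 0.3 1.8 0.1
 0.8 1.1]
lane top x 0.5066 y 0.2829 yaw -7.50deg z 0.0037 res [1.2 2.  0.6 0.1 0.8 0.7 1.8 0.2 0.6 0.8]
org w1 x 0.5364 y -0.2652 yaw 1.23deg z -0.0061 res [0.5 0.9 1.  1.4 0.6 0.5]
org both x 0.5357 y -0.2651 yaw 1.04deg z -0.0073 res [0.7 0.3 1.5 0.6 1.1 1.5 0.7 1.7 0.9 2.2 1.2 0.6]
tray w2 x 0.5965 y 0.0038 yaw 3.47deg z -0.0002 res [0.6 0.5 0.8 0.8]
tray both x 0.5959 y 0.0038 yaw 3.42deg z 0.0000 res [0.6 0.7 1.  1.2 0.5 2.  1.6 1. ]
new w2 x 0.6716 y 0.0187 yaw 3.96deg z -0.0147 res [1.  1.  1.9 2.2]
new both x 0.6596 y 0.0201 yaw 3.01deg z 0.0039 res [1.9 1.8 3.6 1.2 1.4 2.  2.3 1. ]
```

The wrist and top-view fits agree within 2 mm, and the heights come out at about 0. The lane is at (0.507, 0.2847, -7.65°), the tray at (0.596, 0.004, 3.4°) and the recess at (0.536, -0.265, 1.1°). Now I grasp the tall carton.

```bash
sed -i 's/^LANE=.*/LANE=np.array([.507,.2847,np.deg2rad(-7.65),0.])\nTRAY=np.array([.596,.0038,np.deg2rad(3.4)])\nORG=np.array([.536,-.265,np.deg2rad(1.1)])\ndef at(F,x,y,z):\n    c,s=np.cos(F[2]),np.sin(F[2]);return np.array([F[0]+c*x-s*y,F[1]+s*x+c*y,z])/' plan.py
python3 - <<'E'
from plan import *
plan([(lanept(.026,0,.105),lanerot()),(lanept(.026,0,.025),lanerot())],1,step=.03,hold=1)
print(lanept(.026,0,.025))
E
```

```text
C: 0.0169,-.0006,0.047,0,0,0.0001,1,0.0168,-.0006,0.047,0,0,0.0001,1,0.0168,-.0006,0.047,0,0,0.0001,1,0.0168,-.0006,0.047,0,0,0.0001,1,0,0,0.0533,0,0,0,1,0,0,0.0533,0,0,0,1,0,0,0.0533,0,0,0,1,0,0,0,0,0,0,1
[0.41867468 0.29656357 0.05638484]
```

Emit:
servo_tool(
  commands=[0.017, -0.001, 0.047, 0, 0, 0, 1, 0.017, -0.001, 0.047, 0, 0, 0, 1, 0.017, -0.001, 0.047, 0, 0, 0, 1, 0.017, 0, 0.047, 0, 0, 0, 1, 0, 0, 0.053, 0, 0, 0, 1, 0, 0, 0.053, 0, 0, 0, 1, 0, 0, 0.053, 0, 0, 0, 1, 0, 0, 0, 0, 0, 0, 1],
  force=40,
)

```text
t: 4.63
tcp_pos: [0.4214, 0.292, 0.0532]
tool_rot: [0.069, 0.983, -0.014, 0.171]
force: [0.5, -0.5, 0.5]
finger_gap: 1.001
gripper_force: 0.0
```

Emit:
servo_tool(
  commands=[0, 0, 0, 0, 0, 0, -1, 0, 0, 0, 0, 0, 0, -1, 0, 0, 0, 0, 0, 0, -1, 0, 0, 0, 0, 0, 0, -1, 0, 0, 0, 0, 0, 0, -1, 0, 0, 0, 0, 0, 0, -1, 0, 0, 0, 0, 0, 0, -1, 0, 0, 0, 0, 0, 0, -1],
  force=40,
)

```text
t: 5.3
tcp_pos: [0.4204, 0.2949, 0.059]
tool_rot: [0.067, 0.982, -0.011, 0.175]
force: [-0.6, -2.3, 7.0]
finger_gap: 0.603
gripper_force: 43.6
```

Run:
```python
from plan import *
s=manip.sense();print(s['t'],s['tcp_pos'],s['finger_gap'],s['gripper_force'],s['force'],s['q'])
p=manip.snapshot("wrist");cv2.imwrite('pics/w4.png',cv2.resize(p['img'][:,:,::-1],(400,300)))
```

```text
5.3 [0.42043995 0.29492681 0.05897622] 0.6033319227747787 43.57177555561066 [-0.58738417 -2.339974    7.01131453] [ 0.51577614  0.65816728  2.02815337 -0.90078182  0.26899672 -0.06579941]
```

The tall carton is gripped (gap 51 mm). I work out the hold offset and lift along the slope normal.

```bash
cat >> plan.py <<'E'
def inlane(p):
    z=p[2]-.024-LANE[3];c,s=np.cos(LANE[2]),np.sin(LANE[2]);d=p[:2]-LANE[:2];x=c*d[0]+s*d[1]+.105;y=-s*d[0]+c*d[1]
    return np.array([x*np.cos(A)+z*np.sin(A),y,-x*np.sin(A)+z*np.cos(A)])
def where():
    s=manip.sense();r=R.from_quat(s['tool_rot']).as_matrix()
    e=np.degrees(R.from_matrix(lanerot().T@r).magnitude());print('t',round(s['t'],2),'tcp',s['tcp_pos'].round(4),'lane s,y,n',inlane(s['tcp_pos']).round(4),'roterr lane',e.round(2),'gap',s['finger_gap'].__round__(3),'F',s['force'].round(1),'q',s['q'].round(2));return s
E
python3 - <<'E'
from plan import *
where()
a=plan([(lanept(.026,0,.145),lanerot())],-1,step=.02)
yaw=180+3.4
b=plan([(at(TRAY,-.085,0,.20),level(yaw))],-1,step=.036,start=a,hold=1)
E
```

```text
t 5.35 tcp [0.4204 0.2949 0.059 ] lane s,y,n [ 0.0287 -0.0014  0.0268] roterr lane 0.28 gap 0.602 F [ 0.6 -2.2  7.8] q [ 0.52  0.66  2.03 -0.9   0.27 -0.07]
C: 0.0008,0.0005,-.0394,0,0.0001,-.0001,-1,0.0008,0.0005,-.0394,0,0.0001,-.0001,-1,0.0008,0.0005,-.0394,0,0.0001,-.0001,-1,0.0008,0.0005,-.0394,0,0.0001,-.0001,-1,0.0009,0.0005,-.0394,0,0.0001,-.0001,-1,0.0009,0.0005,-.0394,0,0.0001,-.0001,-1
C: -.0345,-.0566,0.006,-.0005,0.0055,-.003,-1,-.0336,-.0572,0.0046,-.0005,0.0055,-.003,-1,-.0326,-.0579,0.0033,-.0005,0.0055,-.003,-1,-.0316,-.0585,0.002,-.0005,0.0055,-.003,-1,-.0305,-.0591,0.0007,-.0005,0.0055,-.003,-1,-.0294,-.0597,-.0006,-.0005,0.0055,-.003,-1,-.0282,-.0602,-.0018,-.0005,0.0055,-.003,-1,-.027,-.0607,-.0029,-.0005,0.0055,-.003,-1,-.0257,-.0612,-.0041,-.0005,0.0055,-.003,-1,-.0244,-.0617,-.0051,-.0005,0.0055,-.003,-1,0,0,0,0,0,0,-1
```

Emit:
servo_tool(
  commands=[0, 0, -0.03, 0, 0, 0, -1, 0, 0, -0.04, 0, 0, 0, -1, 0, 0, -0.04, 0, 0, 0, -1, 0, 0, -0.04, 0, 0, 0, -1, 0, 0, -0.04, 0, 0, 0, -1, 0, 0, -0.046, 0, 0, 0, -1, 0, 0, 0, 0, 0, 0, -1],
)

```text
t: 5.93
tcp_pos: [0.379, 0.3012, 0.1714]
tool_rot: [0.067, 0.982, -0.009, 0.176]
force: [0.9, 0.2, -1.5]
finger_gap: 0.601
gripper_force: 43.9
```

Run:
```python
from plan import *
where()
b=plan([(at(TRAY,-.085,0,.17),level(183.4))],-1,step=.036,hold=2)
```

```text
t 5.93 tcp [0.379  0.3012 0.1714] lane s,y,n [ 0.0278 -0.0007  0.1468] roterr lane 0.4 gap 0.601 F [ 0.9  0.2 -1.5] q [ 0.58  0.39  2.01 -0.48  0.51 -0.46]
C: -.0322,-.0564,0.0119,-.0005,0.0056,-.0031,-1,-.0315,-.0571,0.0106,-.0005,0.0056,-.0031,-1,-.0307,-.0577,0.0093,-.0005,0.0056,-.0031,-1,-.0299,-.0583,0.0081,-.0005,0.0056,-.0031,-1,-.0291,-.0589,0.0069,-.0005,0.0056,-.0031,-1,-.0281,-.0594,0.0057,-.0005,0.0056,-.0031,-1,-.0272,-.06,0.0045,-.0005,0.0056,-.0031,-1,-.0261,-.0605,0.0034,-.0005,0.0056,-.0031,-1,-.0251,-.061,0.0023,-.0005,0.0056,-.0031,-1,-.024,-.0615,0.0013,-.0005,0.0056,-.0031,-1,0,0,0,0,0,0,-1,0,0,0,0,0,0,-1
```

Emit:
servo_tool(
  commands=[-0.032, -0.056, 0.012, -0.0005, 0.0056, -0.0031, -1, -0.032, -0.057, 0.011, -0.0005, 0.0056, -0.0031, -1, -0.031, -0.058, 0.009, -0.0005, 0.0056, -0.0031, -1, -0.03, -0.058, 0.008, -0.0005, 0.0056, -0.0031, -1, -0.029, -0.059, 0.007, -0.0005, 0.0056, -0.0031, -1, -0.028, -0.059, 0.006, -0.0005, 0.0056, -0.0031, -1, -0.027, -0.06, 0.005, -0.0005, 0.0056, -0.0031, -1, -0.026, -0.061, 0.003, -0.0005, 0.0056, -0.0031, -1, -0.025, -0.061, 0.002, -0.0005, 0.0056, -0.0031, -1, -0.024, -0.062, 0.001, -0.0005, 0.0056, -0.0031, -1, 0, 0, 0, 0, 0, 0, -1, 0, 0, 0, 0, 0, 0, -1],
)

```text
t: 6.93
tcp_pos: [0.5084, 0.0026, 0.1674]
tool_rot: [-0.026, 1.0, -0.002, 0.003]
force: [-1.2, 0.2, -2.1]
finger_gap: 0.606
gripper_force: 43.7
```

Run:
```python
from plan import *
where()
p=manip.snapshot("wrist");cv2.imwrite('pics/w5.png',p['img'][:,:,::-1]);pickle.dump(p,open('w5.pkl','wb'))
b=plan([(at(TRAY,-.085,0,.003+.0268+.002),level(183.4))],-1,step=.03,hold=2)
```

```text
t 6.93 tcp [0.5084 0.0026 0.1674] lane s,y,n [ 0.1843 -0.2794  0.0856] roterr lane 22.31 gap 0.606 F [-1.2  0.2 -2.1] q [-0.21  0.46  1.79 -0.    0.88 -1.83]
C: -.0015,-.0021,0.0542,-.0001,0.0001,-.0002,-1,-.0016,-.0021,0.0542,-.0001,0.0001,-.0002,-1,-.0016,-.0021,0.0542,-.0001,0.0001,-.0002,-1,-.0016,-.0022,0.0542,-.0001,0.0001,-.0002,-1,-.0017,-.0022,0.0542,-.0001,0.0001,-.0002,-1,0,0,0,0,0,0,-1,0,0,0,0,0,0,-1
```

View pics/w5.png

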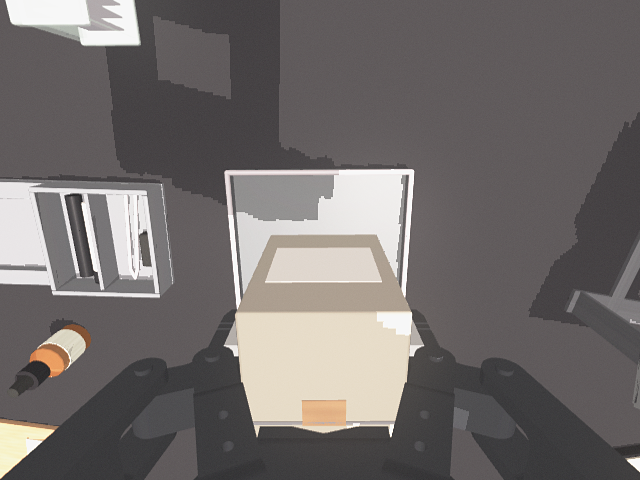

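The wrist view shows the tall carton held above the tray. Its near face runs from (240,310)-(408,310) at the top to (270,235)-(378,235) at the bottom. I compare this with an untilted hold before lowering it.

```bash
cat >> plan.py <<'E'
def held(p,pos,rot,dx,n,dims):
    """project corners of a carton held: dx=offset of carton centre along tool x, n=TCP height above underside"""
    d=dims;B=np.array([[dx+i*d[0]/2,j*d[1]/2,n-k*d[2]] for i in(-1,1) for j in(-1,1) for k in(0,1)])
    return B,proj(p,B@rot.T+pos)
E
python3 - <<'E'
from plan import *
s=manip.sense();p=pickle.load(open('w5.pkl','rb'));rot=R.from_quat(s['tool_rot']).as_matrix()
from itertools import product
obs={(1,-1,0):(270,235),(1,1,0):(378,235),(1,-1,1):(240,310),(1,1,1):(408,310)}
def f(v):
    o=[]
    for (i,j,k),uv in obs.items():
        B=np.array([v[0]+i*.025,j*.026+v[3],v[1]-k*.076]);c,t=np.cos(v[2]),np.sin(v[2]);B=np.array([B[0]*c+B[2]*t,B[1],-B[0]*t+B[2]*c])
        o.append(proj(p,rot@B+s['tcp_pos'])[0]-uv)
    return np.concatenate(o)
r=least_squares(f,[.003,.027,0,0]);print(r.x,np.degrees(r.x[2]),r.fun.round(1))
print(f([.0037,.0268,0,0]).round(1))
E
```

```text
[-0.0011871   0.03281298  0.00112641 -0.00121373] 0.06453862641487955 [ 2.4 -0.  -2.3 -0.2 -0.9  0.1  0.8 -0. ]
[ 2.8 -5.9  2.3 -6.  -2.5 -4.8 10.8 -4.9]
```

No tilt, but the hold is uncertain by a few mm (n = 27 to 33 mm). I lower to 8 mm above, then step down until contact.

Emit:
servo_tool(
  commands=[-0.002, -0.002, 0.05, 0, 0, 0, -1, -0.002, -0.002, 0.05, 0, 0, 0, -1, -0.002, -0.002, 0.05, 0, 0, 0, -1, -0.002, -0.002, 0.05, 0, 0, 0, -1, 0, -0.002, 0.046, 0, 0, 0, -1, 0, 0, 0.006, 0, 0, 0, -1, 0, 0, 0, 0, 0, 0, -1, 0, 0, 0, 0, 0, 0, -1],
)

```text
t: 7.65
tcp_pos: [0.5118, 0.0003, 0.0428]
tool_rot: [-0.028, 1.0, -0.002, 0.002]
force: [0.7, 0.9, -1.9]
finger_gap: 0.603
gripper_force: 43.6
```

Emit:
servo_tool(
  commands=[0, 0, 0.004, 0, 0, 0, -1, 0, 0, 0, 0, 0, 0, -1, 0, 0, 0, 0, 0, 0, -1],
)

```text
t: 7.9
tcp_pos: [0.5129, -0.0006, 0.0414]
tool_rot: [-0.028, 1.0, -0.002, 0.004]
force: [-0.5, -0.9, -2.5]
finger_gap: 0.605
gripper_force: 43.7
```

Emit:
servo_tool(
  commands=[0, 0, 0.004, 0, 0, 0, -1, 0, 0, 0, 0, 0, 0, -1, 0, 0, 0, 0, 0, 0, -1],
)

```text
t: 8.15
tcp_pos: [0.5123, -0.0007, 0.0385]
tool_rot: [-0.027, 1.0, -0.002, 0.003]
force: [0.5, 0.4, -1.7]
finger_gap: 0.605
gripper_force: 43.7
```

Emit:
servo_tool(
  commands=[0, 0, 0.004, 0, 0, 0, -1, 0, 0, 0, 0, 0, 0, -1, 0, 0, 0.003, 0, 0, 0, -1, 0, 0, 0, 0, 0, 0, -1, 0, 0, 0, 0, 0, 0, -1],
)

```text
t: 8.57
tcp_pos: [0.5122, -0.0006, 0.0346]
tool_rot: [-0.027, 1.0, -0.002, 0.002]
force: [-0.1, -0.7, -2.6]
finger_gap: 0.601
gripper_force: 43.7
```

Emit:
servo_tool(
  commands=[0, 0, 0.003, 0, 0, 0, -1, 0, 0, 0, 0, 0, 0, -1, 0, 0, 0, 0, 0, 0, -1],
)

```text
t: 8.82
tcp_pos: [0.5122, -0.0006, 0.0332]
tool_rot: [-0.027, 1.0, -0.002, 0.002]
force: [0.6, 0.2, -2.8]
finger_gap: 0.604
gripper_force: 43.7
```

Emit:
servo_tool(
  commands=[0, 0, 0.003, 0, 0, 0, -1, 0, 0, 0, 0, 0, 0, -1, 0, 0, 0, 0, 0, 0, -1],
)

```text
t: 9.07
tcp_pos: [0.5122, -0.0006, 0.0317]
tool_rot: [-0.027, 1.0, -0.002, 0.002]
force: [0.5, -1.0, -2.4]
finger_gap: 0.604
gripper_force: 43.7
```

Emit:
servo_tool(
  commands=[0, 0, 0.003, 0, 0, 0, -1, 0, 0, 0, 0, 0, 0, -1, 0, 0, 0, 0, 0, 0, -1],
)

```text
t: 9.32
tcp_pos: [0.5125, -0.0007, 0.0304]
tool_rot: [-0.027, 1.0, -0.002, 0.003]
force: [0.3, -0.1, -0.1]
finger_gap: 0.602
gripper_force: 43.9
```

Emit:
servo_tool(
  commands=[0, 0, 0.003, 0, 0, 0, -1, 0, 0, 0, 0, 0, 0, -1, 0, 0, 0, 0, 0, 0, -1],
)

```text
t: 9.57
tcp_pos: [0.5126, -0.0007, 0.0302]
tool_rot: [-0.027, 1.0, -0.002, 0.003]
force: [-1.2, -0.1, 11.6]
finger_gap: 0.603
gripper_force: 45.1
```

Contact came at TCP z 0.0304, so the lane model's heights hold to 0.5 mm. Release and retreat.

Emit:
servo_tool(
  commands=[0, 0, 0, 0, 0, 0, 1, 0, 0, 0, 0, 0, 0, 1, 0, 0, 0, 0, 0, 0, 1, 0, 0, 0, 0, 0, 0, 1, 0, 0, 0, 0, 0, 0, 1, 0, 0, -0.04, 0, 0, 0, 1, 0, 0, -0.06, 0, 0, 0, 1, 0, 0, -0.06, 0, 0, 0, 1, 0, 0, -0.06, 0, 0, 0, 1, 0, 0, -0.06, 0, 0, 0, 1, 0, 0, 0, 0, 0, 0, 1],
)

```text
t: 10.48
tcp_pos: [0.515, -0.0007, 0.1739]
tool_rot: [-0.028, 1.0, -0.003, 0.008]
force: [1.4, 0.4, -0.3]
finger_gap: 0.999
gripper_force: 0.0
```

Run:
```python
from plan import *
where()
b=plan([(lanept(.025,0,.2),lanerot())],1,step=.036)
plan([(lanept(.023,0,.022),lanerot())],1,step=.03,start=b)
p=manip.snapshot("top");cv2.imwrite('pics/t2.png',cv2.resize(p['img'][140:350,130:400,::-1],None,fx=2.8,fy=2.8))
```

```text
t 10.48 tcp [ 0.515  -0.0007  0.1739] lane s,y,n [ 0.1931 -0.2818  0.0892] roterr lane 21.9 gap 0.999 F [ 1.4  0.4 -0.3] q [-0.22  0.46  1.78 -0.    0.89 -1.84]
C: 0.0278,0.0627,-.0102,0.0004,-.0053,0.003,1,0.0286,0.0621,-.0113,0.0004,-.0053,0.003,1,0.0293,0.0615,-.0124,0.0004,-.0053,0.003,1,0.0301,0.0609,-.0136,0.0004,-.0053,0.003,1,0.0307,0.0603,-.0147,0.0004,-.0053,0.003,1,0.0313,0.0597,-.0159,0.0004,-.0053,0.003,1,0.0319,0.0591,-.0172,0.0004,-.0053,0.003,1,0.0324,0.0584,-.0184,0.0004,-.0053,0.003,1,0.0329,0.0577,-.0196,0.0004,-.0053,0.003,1,0.0333,0.0571,-.0209,0.0004,-.0053,0.003,1
C: 0.0007,0,0.0593,0,0,0,1,0.0007,0,0.0593,0,0,0,1,0.0007,0,0.0593,0,0,0,1,0.0007,0,0.0593,0,0,0,1,0.0007,0,0.0593,0,0,0,1,0.0007,0,0.0593,0,0,0,1
```

View pics/t2.png

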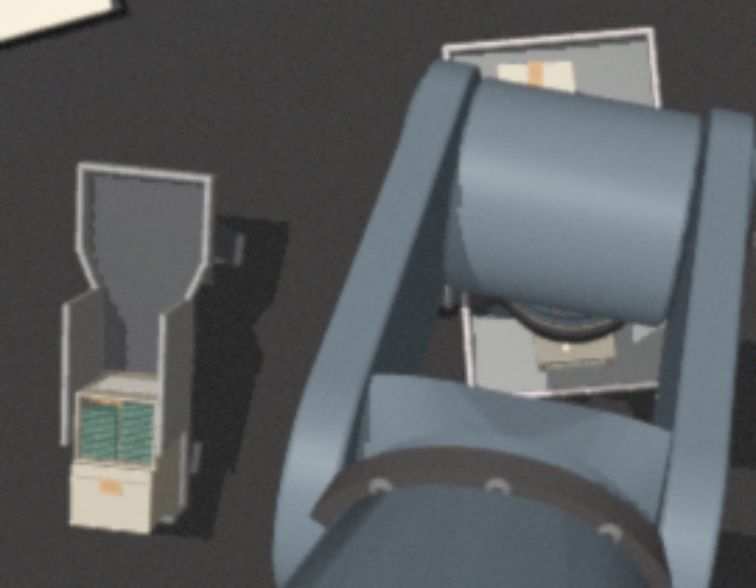

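The short and open cartons have slid down to the stop (short at about (110,500) in the crop), and the tall carton stands in the tray. Going back for the short one.

Emit:
servo_tool(
  commands=[0.028, 0.063, -0.01, 0.0004, -0.0053, 0.003, 1, 0.029, 0.062, -0.011, 0.0004, -0.0053, 0.003, 1, 0.029, 0.062, -0.012, 0.0004, -0.0053, 0.003, 1, 0.03, 0.061, -0.014, 0.0004, -0.0053, 0.003, 1, 0.031, 0.06, -0.015, 0.0004, -0.0053, 0.003, 1, 0.031, 0.06, -0.016, 0.0004, -0.0053, 0.003, 1, 0.032, 0.059, -0.017, 0.0004, -0.0053, 0.003, 1, 0.032, 0.058, -0.018, 0.0004, -0.0053, 0.003, 1, 0.033, 0.058, -0.02, 0.0004, -0.0053, 0.003, 1, 0.033, 0.057, -0.021, 0.0004, -0.0053, 0.003, 1, 0, 0, 0, 0, 0, 0, 1, 0, 0, 0, 0, 0, 0, 1],
)

```text
t: 11.53
tcp_pos: [0.3533, 0.307, 0.2169]
tool_rot: [0.063, 0.984, -0.01, 0.167]
force: [0.4, -0.4, 0.5]
finger_gap: 1.001
gripper_force: 0.0
```

Run:
```python
from plan import *
where()
plan([(lanept(.022,0,.1),lanerot()),(lanept(.022,0,.022),lanerot())],1,step=.03)
```

```text
t 11.53 tcp [0.3533 0.307  0.2169] lane s,y,n [0.0187 0.0017 0.1985] roterr lane 0.79 gap 1.001 F [ 0.4 -0.4  0.5] q [ 0.62  0.29  1.98 -0.38  0.65 -0.55]
C: -.0023,-.001,0.0492,0.0002,-.0005,0.0002,1,-.0021,-.001,0.0492,0.0002,-.0005,0.0002,1,-.002,-.0009,0.0492,0.0002,-.0005,0.0002,1,-.0018,-.0009,0.0492,0.0002,-.0005,0.0002,1,0,0,0.052,0,0,0,1,0,0,0.052,0,0,0,1,0,0,0.052,0,0,0,1
```

Emit:
servo_tool(
  commands=[-0.002, -0.001, 0.049, 0.0002, -0.0005, 0.0002, 1, -0.002, -0.001, 0.049, 0.0002, -0.0005, 0.0002, 1, -0.002, -0.001, 0.049, 0.0002, -0.0005, 0.0002, 1, -0.002, -0.001, 0.049, 0.0002, -0.0005, 0.0002, 1, 0, 0, 0.052, 0, 0, 0, 1, 0, 0, 0.052, 0, 0, 0, 1, 0, 0, 0.052, 0, 0, 0, 1, 0, 0, 0, 0, 0, 0, 1, 0, 0, 0, 0, 0, 0, 1],
)

```text
t: 12.28
tcp_pos: [0.4183, 0.2926, 0.0521]
tool_rot: [0.071, 0.982, -0.014, 0.172]
force: [-0.3, 0.5, 0.0]
finger_gap: 0.999
gripper_force: 0.0
```

Run:
```python
from plan import *
where()
```

```text
t 12.28 tcp [0.4183 0.2926 0.0521] lane s,y,n [ 0.0247 -0.004   0.0209] roterr lane 0.61 gap 0.999 F [-0.3  0.5  0. ] q [ 0.52  0.67  2.03 -0.93  0.26 -0.02]
```

Emit:
servo_tool(
  commands=[0.003, 0.006, 0, 0, 0, 0, 1, 0, 0, 0, 0, 0, 0, -1, 0, 0, 0, 0, 0, 0, -1, 0, 0, 0, 0, 0, 0, -1, 0, 0, 0, 0, 0, 0, -1, 0, 0, 0, 0, 0, 0, -1, 0, 0, 0, 0, 0, 0, -1, 0, 0, 0, 0, 0, 0, -1, 0, 0, 0, 0, 0, 0, -1],
  force=40,
)

```text
t: 13.03
tcp_pos: [0.4175, 0.2985, 0.055]
tool_rot: [0.069, 0.982, -0.011, 0.175]
force: [-1.5, -1.1, 6.3]
finger_gap: 0.605
gripper_force: 42.8
```

Run:
```python
from plan import *
where()
a=lanept(.022,0,.145)
b=plan([(at(TRAY,-.02,0,.17),level(183.4))],-1,step=.036,start=(a,lanerot()))
```

```text
t 13.03 tcp [0.4175 0.2985 0.055 ] lane s,y,n [0.0242 0.0017 0.0241] roterr lane 0.45 gap 0.605 F [-1.5 -1.1  6.3] q [ 0.53  0.67  2.03 -0.93  0.27 -0.02]
C: -.0411,-.0492,0.0145,-.0005,0.005,-.0028,-1,-.0407,-.0499,0.0131,-.0005,0.005,-.0028,-1,-.0402,-.0507,0.0117,-.0005,0.005,-.0028,-1,-.0397,-.0514,0.0102,-.0005,0.005,-.0028,-1,-.0391,-.0521,0.0088,-.0005,0.005,-.0028,-1,-.0384,-.0528,0.0074,-.0005,0.005,-.0028,-1,-.0377,-.0535,0.0061,-.0005,0.005,-.0028,-1,-.037,-.0541,0.0047,-.0005,0.005,-.0028,-1,-.0361,-.0548,0.0034,-.0005,0.005,-.0028,-1,-.0353,-.0554,0.0021,-.0005,0.005,-.0028,-1,-.0344,-.056,0.0008,-.0005,0.005,-.0028,-1
```

Emit:
servo_tool(
  commands=[0, 0, -0.03, 0, 0, 0, -1, 0, 0, -0.04, 0, 0, 0, -1, 0, 0, -0.04, 0, 0, 0, -1, 0, 0, -0.045, 0, 0, 0, -1, 0, 0, -0.045, 0, 0, 0, -1, 0, 0, -0.045, 0, 0, 0, -1, 0, 0, 0, 0, 0, 0, -1],
)

```text
t: 13.62
tcp_pos: [0.3753, 0.3051, 0.1721]
tool_rot: [0.069, 0.982, -0.01, 0.177]
force: [0.1, -0.2, -2.1]
finger_gap: 0.6
gripper_force: 43.4
```

Run:
```python
from plan import *
where()
b=plan([(at(TRAY,-.02,0,.17),level(183.4))],-1,step=.036)
```

```text
t 13.62 tcp [0.3753 0.3051 0.1721] lane s,y,n [0.0241 0.0027 0.1488] roterr lane 0.59 gap 0.6 F [ 0.1 -0.2 -2.1] q [ 0.59  0.39  2.01 -0.49  0.51 -0.44]
C: -.041,-.0494,0.0154,-.0004,0.0051,-.0029,-1,-.0406,-.0502,0.0139,-.0004,0.0051,-.0029,-1,-.0401,-.0509,0.0125,-.0004,0.0051,-.0029,-1,-.0395,-.0517,0.011,-.0004,0.0051,-.0029,-1,-.0389,-.0524,0.0096,-.0004,0.0051,-.0029,-1,-.0383,-.0531,0.0082,-.0004,0.0051,-.0029,-1,-.0376,-.0538,0.0069,-.0004,0.0051,-.0029,-1,-.0368,-.0545,0.0055,-.0004,0.0051,-.0029,-1,-.036,-.0552,0.0042,-.0004,0.0051,-.0029,-1,-.0351,-.0558,0.0029,-.0004,0.0051,-.0029,-1,-.0342,-.0565,0.0016,-.0004,0.0051,-.0029,-1
```

Emit:
servo_tool(
  commands=[-0.041, -0.049, 0.015, -0.0004, 0.0051, -0.0029, -1, -0.041, -0.05, 0.014, -0.0004, 0.0051, -0.0029, -1, -0.04, -0.051, 0.012, -0.0004, 0.0051, -0.0029, -1, -0.04, -0.052, 0.011, -0.0004, 0.0051, -0.0029, -1, -0.039, -0.052, 0.01, -0.0004, 0.0051, -0.0029, -1, -0.038, -0.053, 0.008, -0.0004, 0.0051, -0.0029, -1, -0.038, -0.054, 0.007, -0.0004, 0.0051, -0.0029, -1, -0.037, -0.054, 0.006, -0.0004, 0.0051, -0.0029, -1, -0.036, -0.055, 0.004, -0.0004, 0.0051, -0.0029, -1, -0.035, -0.056, 0.003, -0.0004, 0.0051, -0.0029, -1, -0.034, -0.056, 0.002, -0.0004, 0.0051, -0.0029, -1, 0, 0, 0, 0, 0, 0, -1],
)

```text
t: 14.62
tcp_pos: [0.5801, -0.0011, 0.1676]
tool_rot: [-0.027, 1.0, -0.006, 0.004]
force: [1.9, -0.6, -1.4]
finger_gap: 0.607
gripper_force: 43.3
```

Emit:
servo_tool(
  commands=[0, 0, 0, 0, 0, 0, -1, 0, 0, 0, 0, 0, 0, -1],
)

```text
t: 14.78
tcp_pos: [0.5725, 0.0053, 0.1667]
tool_rot: [-0.029, 1.0, -0.003, -0.001]
force: [-0.1, 0.3, -1.6]
finger_gap: 0.601
gripper_force: 43.3
```

Run:
```python
from plan import *
where()
b=plan([(at(TRAY,-.02,0,.003+.0241+.006),level(183.4))],-1,step=.03,hold=2)
```

```text
t 14.78 tcp [0.5725 0.0053 0.1667] lane s,y,n [ 0.2434 -0.2682  0.0633] roterr lane 22.84 gap 0.601 F [-0.1  0.3 -1.6] q [-0.18  0.54  1.63 -0.01  0.97 -1.81]
C: -.0015,-.0008,0.0534,-.0002,-.0001,-.0001,-1,-.0015,-.0009,0.0534,-.0002,-.0001,-.0001,-1,-.0014,-.001,0.0534,-.0002,-.0001,-.0001,-1,-.0014,-.001,0.0534,-.0002,-.0001,-.0001,-1,-.0014,-.0011,0.0534,-.0002,-.0001,-.0001,-1,0,0,0,0,0,0,-1,0,0,0,0,0,0,-1
```

Emit:
servo_tool(
  commands=[-0.001, -0.001, 0.053, 0, 0, 0, -1, -0.001, -0.001, 0.053, 0, 0, 0, -1, -0.001, -0.001, 0.053, 0, 0, 0, -1, -0.001, -0.001, 0.053, 0, 0, 0, -1, -0.001, -0.001, 0.053, 0, 0, 0, -1, 0, 0, 0.004, 0, 0, 0, -1, 0, 0, 0, 0, 0, 0, -1, 0, 0, 0, 0, 0, 0, -1, 0, 0, 0, 0, 0, 0, -1],
)

```text
t: 15.53
tcp_pos: [0.5776, 0.0022, 0.0352]
tool_rot: [-0.029, 1.0, -0.004, 0.002]
force: [0.1, 1.2, -1.2]
finger_gap: 0.605
gripper_force: 43.2
```

Emit:
servo_tool(
  commands=[0, 0, 0.005, 0, 0, 0, -1, 0, 0, 0, 0, 0, 0, -1, 0, 0, 0, 0, 0, 0, -1],
)

```text
t: 15.78
tcp_pos: [0.5771, 0.0018, 0.0319]
tool_rot: [-0.029, 1.0, -0.004, 0.001]
force: [-0.6, -0.1, -2.0]
finger_gap: 0.599
gripper_force: 43.2
```

Emit:
servo_tool(
  commands=[0, 0, 0.003, 0, 0, 0, -1, 0, 0, 0, 0, 0, 0, -1, 0, 0, 0, 0, 0, 0, -1],
)

```text
t: 16.03
tcp_pos: [0.5766, 0.0018, 0.0295]
tool_rot: [-0.029, 1.0, -0.004, 0.001]
force: [0.2, 0.1, -1.8]
finger_gap: 0.604
gripper_force: 43.2
```

Emit:
servo_tool(
  commands=[0, 0, 0.003, 0, 0, 0, -1, 0, 0, 0, 0, 0, 0, -1, 0, 0, 0, 0, 0, 0, -1],
)

```text
t: 16.28
tcp_pos: [0.5767, 0.0018, 0.0278]
tool_rot: [-0.029, 1.0, -0.004, 0.001]
force: [0.3, 0.2, -1.6]
finger_gap: 0.599
gripper_force: 43.4
```

Emit:
servo_tool(
  commands=[0, 0, 0.003, 0, 0, 0, -1, 0, 0, 0, 0, 0, 0, -1, 0, 0, 0, 0, 0, 0, -1],
)

```text
t: 16.53
tcp_pos: [0.5767, 0.0018, 0.0277]
tool_rot: [-0.029, 1.0, -0.004, 0.001]
force: [-2.3, 0.1, 7.2]
finger_gap: 0.599
gripper_force: 44.3
```

Emit:
servo_tool(
  commands=[0, 0, 0, 0, 0, 0, 1, 0, 0, 0, 0, 0, 0, 1, 0, 0, 0, 0, 0, 0, 1, 0, 0, 0, 0, 0, 0, 1, 0, 0, 0, 0, 0, 0, 1, 0, 0, -0.04, 0, 0, 0, 1, 0, 0, -0.06, 0, 0, 0, 1, 0, 0, -0.06, 0, 0, 0, 1, 0, 0, -0.06, 0, 0, 0, 1, 0, 0, -0.06, 0, 0, 0, 1, 0, 0, 0, 0, 0, 0, 1, 0, 0, 0, 0, 0, 0, 1],
)

```text
t: 17.53
tcp_pos: [0.5777, 0.0027, 0.1683]
tool_rot: [-0.029, 1.0, -0.004, 0.003]
force: [-0.3, -0.4, -0.6]
finger_gap: 0.998
gripper_force: 0.0
```

Run:
```python
from plan import *
where()
b=plan([(lanept(.025,0,.18),lanerot())],1,step=.036)
```

```text
t 17.53 tcp [0.5777 0.0027 0.1683] lane s,y,n [ 0.2492 -0.2701  0.0629] roterr lane 22.48 gap 0.998 F [-0.3 -0.4 -0.6] q [-0.19  0.54  1.62 -0.01  0.97 -1.81]
C: 0.0354,0.0568,-.0067,0.0004,-.0049,0.0028,1,0.0361,0.0562,-.008,0.0004,-.0049,0.0028,1,0.0368,0.0555,-.0093,0.0004,-.0049,0.0028,1,0.0375,0.0549,-.0105,0.0004,-.0049,0.0028,1,0.0381,0.0542,-.0118,0.0004,-.0049,0.0028,1,0.0386,0.0535,-.0131,0.0004,-.0049,0.0028,1,0.0391,0.0528,-.0145,0.0004,-.0049,0.0028,1,0.0395,0.0521,-.0158,0.0004,-.0049,0.0028,1,0.0399,0.0513,-.0172,0.0004,-.0049,0.0028,1,0.0403,0.0506,-.0185,0.0004,-.0049,0.0028,1,0.0405,0.0499,-.0199,0.0004,-.0049,0.0028,1
```

Emit:
servo_tool(
  commands=[0.035, 0.057, -0.007, 0.0004, -0.0049, 0.0028, 1, 0.036, 0.056, -0.008, 0.0004, -0.0049, 0.0028, 1, 0.037, 0.056, -0.009, 0.0004, -0.0049, 0.0028, 1, 0.038, 0.055, -0.011, 0.0004, -0.0049, 0.0028, 1, 0.038, 0.054, -0.012, 0.0004, -0.0049, 0.0028, 1, 0.039, 0.054, -0.013, 0.0004, -0.0049, 0.0028, 1, 0.039, 0.053, -0.015, 0.0004, -0.0049, 0.0028, 1, 0.04, 0.052, -0.016, 0.0004, -0.0049, 0.0028, 1, 0.04, 0.051, -0.017, 0.0004, -0.0049, 0.0028, 1, 0.04, 0.051, -0.019, 0.0004, -0.0049, 0.0028, 1, 0.041, 0.05, -0.02, 0.0004, -0.0049, 0.0028, 1, 0, 0, 0, 0, 0, 0, 1],
)

```text
t: 18.53
tcp_pos: [0.3584, 0.3086, 0.2002]
tool_rot: [0.063, 0.984, -0.012, 0.168]
force: [0.5, -0.4, -0.1]
finger_gap: 0.997
gripper_force: 0.0
```

Emit:
servo_tool(
  commands=[0, 0, 0, 0, 0, 0, 1, 0, 0, 0, 0, 0, 0, 1, 0, 0, 0, 0, 0, 0, 1],
)

```text
t: 18.78
tcp_pos: [0.3645, 0.3037, 0.2009]
tool_rot: [0.068, 0.983, -0.013, 0.169]
force: [0.2, -0.6, 0.7]
finger_gap: 1.001
gripper_force: 0.0
```

Run:
```python
from plan import *
where()
p=manip.snapshot("wrist");cv2.imwrite('pics/w6.png',p['img'][80:400,200:440,::-1]);pickle.dump(p,open('w6.pkl','wb'))
B=np.array([lanept(s,y,.054) for s in(0,.046) for y in(-.026,.026)]);print(proj(p,B).round(0).tolist())
plan([(lanept(.0245,0,.1),lanerot()),(lanept(.0245,0,.019),lanerot())],1,step=.03)
```

```text
t 18.78 tcp [0.3645 0.3037 0.2009] lane s,y,n [ 2.400e-02 -1.000e-04  1.795e-01] roterr lane 0.6 gap 1.001 F [ 0.2 -0.6  0.7] q [ 0.6   0.33  1.99 -0.41  0.61 -0.52]
[[290.0, 201.0], [359.0, 201.0], [292.0, 259.0], [358.0, 258.0]]
C: -.0005,0.0004,0.053,-.0002,-.0005,-.0002,1,-.0003,0.0003,0.053,-.0002,-.0005,-.0002,1,-.0002,0.0003,0.053,-.0002,-.0005,-.0002,1,0,0,0.054,0,0,0,1,0,0,0.054,0,0,0,1,0,0,0.054,0,0,0,1
```

View pics/w6.png

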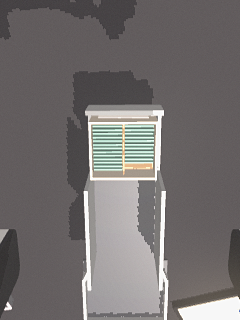

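The open carton sits at the stop with its rim at (289,202)-(358,259), within 1 px of the prediction. In the recess the fingers must close along the organiser's x, because the +y compartments stand 32 mm high, so I will turn it 90°. Descend and grip.

Emit:
servo_tool(
  commands=[0, 0, 0.053, 0, 0, 0, 1, 0, 0, 0.053, 0, 0, 0, 1, 0, 0, 0.053, 0, 0, 0, 1, 0, 0, 0.054, 0, 0, 0, 1, 0, 0, 0.054, 0, 0, 0, 1, 0, 0, 0.054, 0, 0, 0, 1, 0, 0, 0, 0, 0, 0, 1, 0, 0, 0, 0, 0, 0, 1, 0, 0, 0, 0, 0, 0, 1],
  force=30,
)

```text
t: 19.58
tcp_pos: [0.4176, 0.2963, 0.051]
tool_rot: [0.068, 0.983, -0.013, 0.17]
force: [-0.2, -0.3, -0.4]
finger_gap: 1.003
gripper_force: 0.0
```

Run:
```python
from plan import *
where()
```

```text
t 19.58 tcp [0.4176 0.2963 0.051 ] lane s,y,n [ 0.0232 -0.0004  0.0203] roterr lane 0.53 gap 1.003 F [-0.2 -0.3 -0.4] q [ 0.52  0.67  2.03 -0.9   0.27 -0.06]
```

Emit:
servo_tool(
  commands=[0, 0, 0.005, 0, 0, 0, 1, 0, 0, 0, 0, 0, 0, -1, 0, 0, 0, 0, 0, 0, -1, 0, 0, 0, 0, 0, 0, -1, 0, 0, 0, 0, 0, 0, -1, 0, 0, 0, 0, 0, 0, -1, 0, 0, 0, 0, 0, 0, -1, 0, 0, 0, 0, 0, 0, -1, 0, 0, 0, 0, 0, 0, -1],
  force=30,
)

```text
t: 20.33
tcp_pos: [0.4181, 0.2975, 0.0493]
tool_rot: [0.067, 0.983, -0.012, 0.17]
force: [-2.7, -0.0, 6.9]
finger_gap: 0.603
gripper_force: 32.3
```

Run:
```python
from plan import *
where()
```

```text
t 20.33 tcp [0.4181 0.2975 0.0493] lane s,y,n [0.0229 0.0008 0.0186] roterr lane 0.36 gap 0.603 F [-2.7 -0.   6.9] q [ 0.52  0.68  2.03 -0.92  0.26 -0.04]
```

Emit:
servo_tool(
  commands=[0, 0, -0.02, 0, 0, 0, -1, 0, 0, -0.03, 0, 0, 0, -1, 0, 0, -0.04, 0, 0, 0, -1, 0, 0, -0.045, 0, 0, 0, -1, 0, 0, -0.045, 0, 0, 0, -1, 0, 0, -0.045, 0, 0, 0, -1, 0, 0, 0, 0, 0, 0, -1, 0, 0, 0, 0, 0, 0, -1],
)

```text
t: 21.0
tcp_pos: [0.3806, 0.3029, 0.1552]
tool_rot: [0.067, 0.983, -0.012, 0.171]
force: [-1.0, -0.1, -2.7]
finger_gap: 0.603
gripper_force: 32.4
```

Run:
```python
from plan import *
where()
a=plan([(at(TRAY,-.1,0,.21),level(140)),(at(ORG,0,0,.15),level(91.1))],-1,step=.034)
```

```text
t 21.0 tcp [0.3806 0.3029 0.1552] lane s,y,n [0.0235 0.0012 0.131 ] roterr lane 0.34 gap 0.603 F [-1.  -0.1 -2.7] q [ 0.58  0.43  2.02 -0.5   0.48 -0.44]
C: -.033,-.0573,0.0002,0.0015,0.0053,0.0089,-1,-.0362,-.0554,-.0004,0.0015,0.0053,0.0089,-1,-.0392,-.0533,-.0012,0.0015,0.0053,0.0089,-1,-.042,-.0511,-.002,0.0015,0.0053,0.0089,-1,-.0447,-.0487,-.003,0.0015,0.0053,0.0089,-1,-.0472,-.0461,-.0041,0.0015,0.0053,0.0089,-1,-.0496,-.0435,-.0053,0.0015,0.0053,0.0089,-1,-.0517,-.0407,-.0066,0.0015,0.0053,0.0089,-1,-.0537,-.0379,-.0079,0.0015,0.0053,0.0089,-1,-.0554,-.0349,-.0094,0.0015,0.0053,0.0089,-1,-.0443,-.0391,0.0133,0,0,0.0151,-1,-.0478,-.0347,0.0133,0,0,0.0151,-1
C: -.0509,-.03,0.0133,0,0,0.0151,-1,-.0535,-.025,0.0133,0,0,0.0151,-1,-.0556,-.0199,0.0133,0,0,0.0151,-1,-.0573,-.0145,0.0133,0,0,0.0151,-1,-.0584,-.009,0.0133,0,0,0.0151,-1,-.059,-.0035,0.0133,0,0,0.0151,-1,-.059,0.0021,0.0133,0,0,0.0151,-1
```

Emit:
servo_tool(
  commands=[-0.033, -0.057, 0, 0.0015, 0.0053, 0.0089, -1, -0.036, -0.055, 0, 0.0015, 0.0053, 0.0089, -1, -0.039, -0.053, -0.001, 0.0015, 0.0053, 0.0089, -1, -0.042, -0.051, -0.002, 0.0015, 0.0053, 0.0089, -1, -0.045, -0.049, -0.003, 0.0015, 0.0053, 0.0089, -1, -0.047, -0.046, -0.004, 0.0015, 0.0053, 0.0089, -1, -0.05, -0.044, -0.005, 0.0015, 0.0053, 0.0089, -1, -0.052, -0.041, -0.007, 0.0015, 0.0053, 0.0089, -1, -0.054, -0.038, -0.008, 0.0015, 0.0053, 0.0089, -1, -0.055, -0.035, -0.009, 0.0015, 0.0053, 0.0089, -1, -0.044, -0.039, 0.013, 0, 0, 0.0151, -1, -0.048, -0.035, 0.013, 0, 0, 0.0151, -1],
)

```text
t: 22.0
tcp_pos: [0.5054, -0.0641, 0.1943]
tool_rot: [0.433, 0.901, -0.0, -0.0]
force: [-0.7, -0.6, -1.7]
finger_gap: 0.604
gripper_force: 32.5
```

Emit:
servo_tool(
  commands=[-0.051, -0.03, 0.013, 0, 0, 0.0151, -1, -0.054, -0.025, 0.013, 0, 0, 0.0151, -1, -0.056, -0.02, 0.013, 0, 0, 0.0151, -1, -0.057, -0.015, 0.013, 0, 0, 0.0151, -1, -0.058, -0.009, 0.013, 0, 0, 0.0151, -1, -0.059, -0.004, 0.013, 0, 0, 0.0151, -1, -0.059, 0.002, 0.013, 0, 0, 0.0151, -1, 0, 0, 0, 0, 0, 0, -1, 0, 0, 0, 0, 0, 0, -1, 0, 0, 0, 0, 0, 0, -1],
)

```text
t: 22.83
tcp_pos: [0.5331, -0.2656, 0.1481]
tool_rot: [0.702, 0.713, -0.0, -0.002]
force: [-0.2, 0.5, -1.3]
finger_gap: 0.602
gripper_force: 32.3
```

Run:
```python
from plan import *
s=where()
p=manip.snapshot("wrist");cv2.imwrite('pics/w7.png',p['img'][:,:,::-1]);pickle.dump(p,open('w7.pkl','wb'))
c=.0186
plan([(at(ORG,0,0,.06),level(91.1))],-1,step=.03,hold=3)
print('pred org corners',proj(p,[at(ORG,x,y,z) for x,y,z in((-.046,.039,.032),(.046,.039,.032),(-.046,.13,.032),(.046,.13,.032),(-.046,-.045,.014),(.046,-.045,.014))]).round(0).tolist())
```

```text
t 22.83 tcp [ 0.5331 -0.2656  0.1481] lane s,y,n [ 0.2342 -0.5419  0.0468] roterr lane 83.52 gap 0.602 F [-0.2  0.5 -1.3] q [-0.65  0.59  1.58  0.    0.97 -0.67]
C: -.0002,0.002,0.0591,-.0001,-.0001,-.0001,-1,-.0001,0.0019,0.0591,-.0001,-.0001,-.0001,-1,-.0001,0.0019,0.0591,-.0001,-.0001,-.0001,-1,0,0,0,0,0,0,-1,0,0,0,0,0,0,-1,0,0,0,0,0,0,-1
pred org corners [[264.0, 180.0], [394.0, 180.0], [256.0, 36.0], [402.0, 35.0], [273.0, 279.0], [384.0, 279.0]]
```

View pics/w7.png

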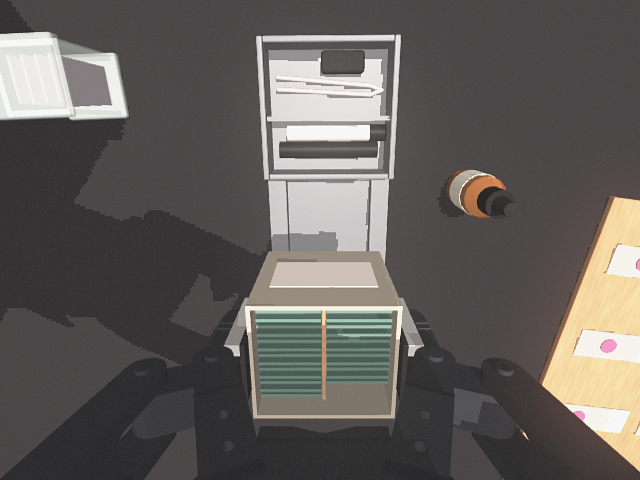

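The organiser corners, (265,178), (392,178), (257,37) and (400,36), lie within 2 px of the prediction, and the open carton hangs level. Lowering.

Emit:
servo_tool(
  commands=[0, 0.002, 0.059, 0, 0, 0, -1, 0, 0.002, 0.059, 0, 0, 0, -1, 0, 0.002, 0.059, 0, 0, 0, -1, 0, 0, 0, 0, 0, 0, -1, 0, 0, 0, 0, 0, 0, -1, 0, 0, 0, 0, 0, 0, -1],
)

```text
t: 23.38
tcp_pos: [0.538, -0.2657, 0.0627]
tool_rot: [0.701, 0.713, 0.0, 0.001]
force: [-0.0, -0.4, -1.8]
finger_gap: 0.604
gripper_force: 32.3
```

Run:
```python
from plan import *
s=where();print(s['tool_rot'])
plan([(at(ORG,0,0,.030),level(91.1))],-1,step=.012,hold=3)
```

```text
t 23.38 tcp [ 0.538  -0.2657  0.0627] lane s,y,n [ 0.2096 -0.5414 -0.0352] roterr lane 83.34 gap 0.604 F [-0.  -0.4 -1.8] q [-0.64  0.72  1.62  0.    0.79 -0.66]
[7.00960986e-01 7.13199290e-01 2.49843550e-04 6.37809892e-04]
C: 0.0005,-.0014,0.0218,0.0001,0,-.0001,-1,0.0005,-.0014,0.0218,0.0001,0,-.0001,-1,0.0005,-.0014,0.0218,0.0001,0,-.0001,-1,0,0,0,0,0,0,-1,0,0,0,0,0,0,-1,0,0,0,0,0,0,-1
```

Emit:
servo_tool(
  commands=[0, -0.001, 0.022, 0, 0, 0, -1, 0, -0.001, 0.022, 0, 0, 0, -1, 0, -0.001, 0.022, 0, 0, 0, -1, 0, 0, 0, 0, 0, 0, -1, 0, 0, 0, 0, 0, 0, -1, 0, 0, 0, 0, 0, 0, -1],
)

```text
t: 23.88
tcp_pos: [0.5358, -0.2661, 0.0283]
tool_rot: [0.701, 0.713, 0.0, -0.0]
force: [0.3, -0.1, -1.6]
finger_gap: 0.604
gripper_force: 32.4
```

Emit:
servo_tool(
  commands=[0, 0, 0.006, 0, 0, 0, -1, 0, 0, 0, 0, 0, 0, -1, 0, 0, 0.004, 0, 0, 0, -1, 0, 0, 0, 0, 0, 0, -1, 0, 0, 0, 0, 0, 0, -1],
)

```text
t: 24.3
tcp_pos: [0.5358, -0.266, 0.0235]
tool_rot: [0.701, 0.713, 0.0, -0.0]
force: [0.0, -0.0, -2.1]
finger_gap: 0.602
gripper_force: 32.4
```

Emit:
servo_tool(
  commands=[0, 0, 0.003, 0, 0, 0, -1, 0, 0, 0, 0, 0, 0, -1, 0, 0, 0, 0, 0, 0, -1],
)

```text
t: 24.55
tcp_pos: [0.536, -0.2662, 0.0231]
tool_rot: [0.701, 0.713, 0.0, 0.0]
force: [-0.5, 0.8, 5.3]
finger_gap: 0.606
gripper_force: 33.2
```

Emit:
servo_tool(
  commands=[0, 0, 0.003, 0, 0, 0, -1, 0, 0, 0, 0, 0, 0, -1, 0, 0, 0, 0, 0, 0, -1],
)

```text
t: 24.8
tcp_pos: [0.536, -0.2663, 0.023]
tool_rot: [0.701, 0.713, 0.0, 0.0]
force: [-2.4, 0.6, 13.9]
finger_gap: 0.603
gripper_force: 34.3
```

It is standing on the recess floor (contact at z 0.023, as predicted). Release, retreat and go to the tall carton.

Emit:
servo_tool(
  commands=[0, 0, -0.004, 0, 0, 0, -1, 0, 0, 0, 0, 0, 0, 1, 0, 0, 0, 0, 0, 0, 1, 0, 0, 0, 0, 0, 0, 1, 0, 0, 0, 0, 0, 0, 1, 0, 0, 0, 0, 0, 0, 1, 0, 0, -0.03, 0, 0, 0, 1, 0, 0, -0.06, 0, 0, 0, 1, 0, 0, -0.06, 0, 0, 0, 1, 0, 0, -0.07, 0, 0, 0, 1, 0, 0, -0.07, 0, 0, 0, 1, 0, 0, 0, 0, 0, 0, 1],
)

```text
t: 25.8
tcp_pos: [0.5396, -0.2688, 0.1744]
tool_rot: [0.701, 0.713, 0.001, 0.007]
force: [1.4, -0.7, -0.0]
finger_gap: 1.001
gripper_force: 0.0
```

Run:
```python
from plan import *
s=where()
p=manip.snapshot("wrist");cv2.imwrite('pics/w8.png',cv2.resize(p['img'][:,:,::-1],(480,360)));pickle.dump(p,open('w8.pkl','wb'))
plan([(np.array([.5125,-.0007,.17]),level(183.2))],1,step=.036)
```

```text
t 25.8 tcp [ 0.5396 -0.2688  0.1744] lane s,y,n [ 0.2497 -0.5442  0.0692] roterr lane 83.22 gap 1.001 F [ 1.4 -0.7 -0. ] q [-0.65  0.56  1.56  0.    1.01 -0.66]
C: 0.0357,-.0029,0,0,0.0001,-.0171,1,0.0358,0.001,0,0,0.0001,-.0171,1,0.0355,0.0048,0,0,0.0001,-.0171,1,0.0347,0.0086,0.0001,0,0.0001,-.0171,1,0.0336,0.0123,0.0001,0,0.0001,-.0171,1,0.0321,0.0158,0.0001,0,0.0001,-.0171,1,0.0302,0.0191,0.0001,0,0.0001,-.0171,1,0.028,0.0223,0.0001,0,0.0001,-.0171,1,0.0255,0.0251,0.0002,0,0.0001,-.0171,1,0.0226,0.0277,0.0002,0,0.0001,-.0171,1,0.0195,0.03,0.0002,0,0.0001,-.0171,1,0.0162,0.0319,0.0002,0,0.0001,-.0171,1
C: 0.0127,0.0335,0.0002,0,0.0001,-.0171,1,0.009,0.0346,0.0002,0,0.0001,-.0171,1,0.0053,0.0354,0.0002,0,0.0001,-.0171,1
```

View pics/w8.png

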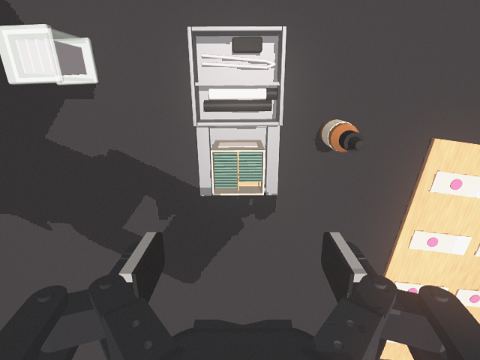

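The open carton stands in the recess at (238,172), upright. On to the tall carton.

Emit:
servo_tool(
  commands=[0.036, -0.003, 0, 0, 0, -0.0171, 1, 0.036, 0.001, 0, 0, 0, -0.0171, 1, 0.036, 0.005, 0, 0, 0, -0.0171, 1, 0.035, 0.009, 0, 0, 0, -0.0171, 1, 0.034, 0.012, 0, 0, 0, -0.0171, 1, 0.032, 0.016, 0, 0, 0, -0.0171, 1, 0.03, 0.019, 0, 0, 0, -0.0171, 1, 0.028, 0.022, 0, 0, 0, -0.0171, 1, 0.026, 0.025, 0, 0, 0, -0.0171, 1, 0.023, 0.028, 0, 0, 0, -0.0171, 1, 0.02, 0.03, 0, 0, 0, -0.0171, 1, 0.016, 0.032, 0, 0, 0, -0.0171, 1],
)

```text
t: 26.85
tcp_pos: [0.5134, -0.0501, 0.166]
tool_rot: [0.13, 0.992, 0.001, -0.002]
force: [-0.0, -0.2, 0.0]
finger_gap: 1.004
gripper_force: 0.0
```

Emit:
servo_tool(
  commands=[0.013, 0.034, 0, 0, 0, -0.0171, 1, 0.009, 0.035, 0, 0, 0, -0.0171, 1, 0.005, 0.035, 0, 0, 0, -0.0171, 1, 0, 0, 0, 0, 0, 0, 1, 0, 0, 0, 0, 0, 0, 1, 0, 0, 0, 0, 0, 0, 1],
)

```text
t: 27.35
tcp_pos: [0.5094, 0.002, 0.1668]
tool_rot: [-0.028, 1.0, 0.0, -0.001]
force: [-1.2, -0.3, 0.5]
finger_gap: 1.0
gripper_force: 0.0
```

Run:
```python
from plan import *
s=where()
p=manip.snapshot("wrist");pickle.dump(p,open('w9.pkl','wb'))
cv2.imwrite('pics/w9.png',p['img'][100:460,180:460,::-1])
plan([(np.array([.5125,-.0007,.1]),level(183.2)),(np.array([.5125,-.0007,.0300]),level(183.2))],1,step=.035,hold=3)
```

```text
t 27.35 tcp [0.5094 0.002  0.1668] lane s,y,n [ 0.1851 -0.2798  0.0846] roterr lane 22.77 gap 1.0 F [-1.2 -0.3  0.5] q [-0.22  0.47  1.78  0.    0.89 -1.84]
C: -.0028,-.0026,0.067,0,0,-.0001,1,-.0028,-.0026,0.067,0,0,-.0001,1,0,0,0.07,0,0,0,1,0,0,0.07,0,0,0,1,0,0,0,0,0,0,1,0,0,0,0,0,0,1,0,0,0,0,0,0,1
```

View pics/w9.png

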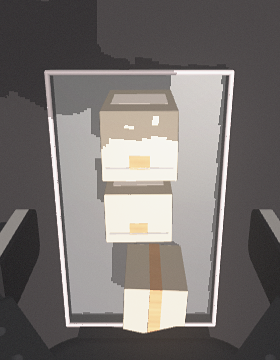

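The view shows all three cartons standing in line in the tray: tall at (140,145), short at (140,215) and the banded one at (158,290) in the crop. Descend and grip the tall carton.

Emit:
servo_tool(
  commands=[-0.002, -0.002, 0.067, 0, 0, 0, 1, -0.002, -0.002, 0.067, 0, 0, 0, 1, 0, 0, 0.068, 0, 0, 0, 1, 0, 0, 0.068, 0, 0, 0, 1, 0, 0, 0, 0, 0, 0, 1, 0, 0, 0, 0, 0, 0, 1],
  force=40,
)

```text
t: 27.9
tcp_pos: [0.5103, 0.0, 0.0308]
tool_rot: [-0.027, 1.0, 0.001, -0.003]
force: [0.4, -0.3, 0.0]
finger_gap: 0.994
gripper_force: 0.0
```

Emit:
servo_tool(
  commands=[0, 0, 0, 0, 0, 0, 1, 0, 0, 0, 0, 0, 0, -1, 0, 0, 0, 0, 0, 0, -1, 0, 0, 0, 0, 0, 0, -1, 0, 0, 0, 0, 0, 0, -1, 0, 0, 0, 0, 0, 0, -1, 0, 0, 0, 0, 0, 0, -1, 0, 0, 0, 0, 0, 0, -1, 0, 0, 0, 0, 0, 0, -1],
  force=40,
)

```text
t: 28.65
tcp_pos: [0.5132, 0.0002, 0.0348]
tool_rot: [-0.029, 1.0, -0.0, 0.002]
force: [-0.3, -0.4, 7.6]
finger_gap: 0.609
gripper_force: 43.0
```

Run:
```python
from plan import *
s=where();print(s['tool_rot'])
a=(s['tcp_pos']+[0,0,.15],level(183.2))
plan([(lanept(.03,0,.15),lanerot())],-1,step=.036,start=a)
```

```text
t 28.65 tcp [5.132e-01 2.000e-04 3.480e-02] lane s,y,n [ 0.1437 -0.2811 -0.0408] roterr lane 22.53 gap 0.609 F [-0.3 -0.4  7.6] q [-0.22  0.71  1.86  0.    0.57 -1.85]
[-2.85140530e-02  9.99590750e-01 -4.34858282e-04  2.25650901e-03]
C: 0.0232,0.0617,0.0019,0.0005,-.0055,0.003,-1,0.0244,0.0613,0.0009,0.0005,-.0055,0.003,-1,0.0256,0.0608,-.0002,0.0005,-.0055,0.003,-1,0.0267,0.0603,-.0013,0.0005,-.0055,0.003,-1,0.0277,0.0598,-.0024,0.0005,-.0055,0.003,-1,0.0288,0.0592,-.0036,0.0005,-.0055,0.003,-1,0.0297,0.0587,-.0048,0.0005,-.0055,0.003,-1,0.0306,0.0581,-.0061,0.0005,-.0055,0.003,-1,0.0315,0.0575,-.0073,0.0005,-.0055,0.003,-1,0.0323,0.0569,-.0086,0.0005,-.0055,0.003,-1
```

Emit:
servo_tool(
  commands=[0, 0, -0.03, 0, 0, 0, -1, 0, 0, -0.05, 0, 0, 0, -1, 0, 0, -0.055, 0, 0, 0, -1, 0, 0, -0.055, 0, 0, 0, -1, 0, 0, -0.055, 0, 0, 0, -1, 0, 0, -0.055, 0, 0, 0, -1],
)

```text
t: 29.15
tcp_pos: [0.511, 0.0008, 0.1846]
tool_rot: [-0.029, 1.0, 0.0, 0.0]
force: [0.5, 0.4, -2.7]
finger_gap: 0.598
gripper_force: 42.5
```

Emit:
servo_tool(
  commands=[0.023, 0.062, 0.002, 0.0005, -0.0055, 0.003, -1, 0.024, 0.061, 0.001, 0.0005, -0.0055, 0.003, -1, 0.026, 0.061, 0, 0.0005, -0.0055, 0.003, -1, 0.027, 0.06, -0.001, 0.0005, -0.0055, 0.003, -1, 0.028, 0.06, -0.002, 0.0005, -0.0055, 0.003, -1, 0.029, 0.059, -0.004, 0.0005, -0.0055, 0.003, -1, 0.03, 0.059, -0.005, 0.0005, -0.0055, 0.003, -1, 0.031, 0.058, -0.006, 0.0005, -0.0055, 0.003, -1, 0.032, 0.058, -0.007, 0.0005, -0.0055, 0.003, -1, 0.032, 0.057, -0.009, 0.0005, -0.0055, 0.003, -1, 0, 0, 0, 0, 0, 0, -1, 0, 0, 0, 0, 0, 0, -1],
)

```text
t: 30.15
tcp_pos: [0.3783, 0.2982, 0.1736]
tool_rot: [0.061, 0.984, -0.01, 0.169]
force: [-0.5, -0.8, -3.0]
finger_gap: 0.602
gripper_force: 43.1
```

Emit:
servo_tool(
  commands=[0, 0, 0, 0, 0, 0, -1, 0, 0, 0, 0, 0, 0, -1],
)

```text
t: 30.32
tcp_pos: [0.3806, 0.2958, 0.1735]
tool_rot: [0.065, 0.983, -0.011, 0.169]
force: [-0.3, 0.0, -2.0]
finger_gap: 0.6
gripper_force: 43.1
```

Run:
```python
from plan import *
s=where();p=manip.snapshot("wrist");pickle.dump(p,open('w10.pkl','wb'))
cv2.imwrite('pics/w10.png',p['img'][:,:,::-1])
plan([(lanept(.0325,0,.06),lanerot())],-1,step=.025,hold=4)
```

```text
t 30.32 tcp [0.3806 0.2958 0.1735] lane s,y,n [ 0.0307 -0.0058  0.1479] roterr lane 0.55 gap 0.6 F [-0.3  0.  -2. ] q [ 0.56  0.39  2.01 -0.44  0.52 -0.52]
C: -.0012,0.003,0.0439,0,-.0004,0,-1,-.0011,0.003,0.0439,0,-.0004,0,-1,-.001,0.003,0.0439,0,-.0004,0,-1,-.0009,0.003,0.0439,0,-.0004,0,-1,0,0,0,0,0,0,-1,0,0,0,0,0,0,-1,0,0,0,0,0,0,-1,0,0,0,0,0,0,-1
```

Emit:
servo_tool(
  commands=[-0.001, 0.003, 0.044, 0, -0.0004, 0, -1, -0.001, 0.003, 0.044, 0, -0.0004, 0, -1, -0.001, 0.003, 0.044, 0, -0.0004, 0, -1, -0.001, 0.003, 0.044, 0, -0.0004, 0, -1, 0, 0, 0, 0, 0, 0, -1, 0, 0, 0, 0, 0, 0, -1, 0, 0, 0, 0, 0, 0, -1, 0, 0, 0, 0, 0, 0, -1],
)

```text
t: 31.03
tcp_pos: [0.4126, 0.2983, 0.0922]
tool_rot: [0.065, 0.983, -0.011, 0.174]
force: [-0.1, -0.4, -1.4]
finger_gap: 0.604
gripper_force: 43.0
```

Run:
```python
from plan import *
s=where()
plan([(lanept(.0325,0,.036),lanerot())],-1,step=.012,hold=3)
```

```text
t 31.03 tcp [0.4126 0.2983 0.0922] lane s,y,n [0.0324 0.0009 0.0608] roterr lane 0.2 gap 0.604 F [-0.1 -0.4 -1.4] q [ 0.53  0.58  2.02 -0.7   0.33 -0.26]
C: 0,-.0007,0.0165,0.0001,0.0001,0.0001,-1,-.0001,-.0007,0.0165,0.0001,0.0001,0.0001,-1,-.0001,-.0006,0.0165,0.0001,0.0001,0.0001,-1,0,0,0,0,0,0,-1,0,0,0,0,0,0,-1,0,0,0,0,0,0,-1
```

Emit:
servo_tool(
  commands=[0, -0.001, 0.0165, 0, 0, 0, -1, 0, 0, 0.0165, 0, 0, 0, -1, 0, 0, 0.0165, 0, 0, 0, -1, 0, 0, 0, 0, 0, 0, -1, 0, 0, 0, 0, 0, 0, -1, 0, 0, 0, 0, 0, 0, -1],
)

```text
t: 31.53
tcp_pos: [0.4207, 0.2972, 0.0687]
tool_rot: [0.064, 0.983, -0.011, 0.174]
force: [0.2, -0.3, -1.8]
finger_gap: 0.604
gripper_force: 43.2
```

Emit:
servo_tool(
  commands=[0, 0, 0.004, 0, 0, 0, -1, 0, 0, 0, 0, 0, 0, -1, 0, 0, 0, 0, 0, 0, -1],
)

```text
t: 31.78
tcp_pos: [0.4213, 0.297, 0.0661]
tool_rot: [0.064, 0.983, -0.011, 0.174]
force: [-0.8, -0.2, -2.3]
finger_gap: 0.601
gripper_force: 43.2
```

Emit:
servo_tool(
  commands=[0, 0, 0.003, 0, 0, 0, -1, 0, 0, 0, 0, 0, 0, -1, 0, 0, 0, 0, 0, 0, -1],
)

```text
t: 32.03
tcp_pos: [0.4218, 0.2969, 0.0644]
tool_rot: [0.064, 0.983, -0.011, 0.174]
force: [0.1, 0.1, -1.5]
finger_gap: 0.602
gripper_force: 43.5
```

Run:
```python
from plan import *
s=where()
```

```text
t 32.03 tcp [0.4218 0.2969 0.0644] lane s,y,n [0.0316 0.0007 0.0315] roterr lane 0.22 gap 0.602 F [ 0.1  0.1 -1.5] q [ 0.52  0.65  2.02 -0.83  0.28 -0.14]
```

At floor height. Release and retreat along the normal.

Emit:
servo_tool(
  commands=[0, 0, 0, 0, 0, 0, 1, 0, 0, 0, 0, 0, 0, 1, 0, 0, 0, 0, 0, 0, 1, 0, 0, 0, 0, 0, 0, 1, 0, 0, 0, 0, 0, 0, 1, 0, 0, -0.03, 0, 0, 0, 1, 0, 0, -0.05, 0, 0, 0, 1, 0, 0, -0.06, 0, 0, 0, 1, 0, 0, -0.06, 0, 0, 0, 1, 0, 0, -0.06, 0, 0, 0, 1, 0, 0, 0, 0, 0, 0, 1, 0, 0, 0, 0, 0, 0, 1],
)

```text
t: 33.03
tcp_pos: [0.3779, 0.3032, 0.1882]
tool_rot: [0.064, 0.982, -0.01, 0.175]
force: [0.2, -0.7, -0.5]
finger_gap: 0.999
gripper_force: 0.0
```

Run:
```python
from plan import *
s=where();p=manip.snapshot("wrist");pickle.dump(p,open('w11.pkl','wb'))
cv2.imwrite('pics/w11.png',p['img'][80:400,200:440,::-1])
B=np.array([lanept(s,y,.076) for s in(0,.05) for y in(-.026,.026)]);print((proj(p,B)-[200,80]).round(0).tolist())
plan([(np.array([.575,.0018,.17]),level(183.4))],1,step=.036)
```

```text
t 33.03 tcp [0.3779 0.3032 0.1882] lane s,y,n [0.0323 0.0011 0.163 ] roterr lane 0.37 gap 0.999 F [ 0.2 -0.7 -0.5] q [ 0.58  0.36  1.99 -0.44  0.56 -0.51]
[[81.0, 119.0], [162.0, 119.0], [83.0, 191.0], [160.0, 191.0]]
C: -.039,-.0496,0.0175,-.0005,0.0051,-.0027,1,-.0387,-.0503,0.0161,-.0005,0.0051,-.0027,1,-.0383,-.051,0.0147,-.0005,0.0051,-.0027,1,-.0379,-.0517,0.0134,-.0005,0.0051,-.0027,1,-.0374,-.0524,0.012,-.0005,0.0051,-.0027,1,-.0369,-.053,0.0107,-.0005,0.0051,-.0027,1,-.0363,-.0537,0.0094,-.0005,0.0051,-.0027,1,-.0357,-.0543,0.0081,-.0005,0.0051,-.0027,1,-.035,-.055,0.0068,-.0005,0.0051,-.0027,1,-.0342,-.0556,0.0055,-.0005,0.0051,-.0027,1,-.0334,-.0562,0.0043,-.0005,0.0051,-.0027,1
```

View pics/w11.png

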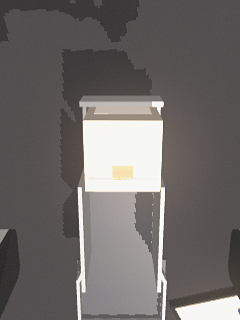

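The tall carton sits square at the stop, with its top at (84,120)-(162,190) in the crop, as predicted. My picture views are used up, so from here I check by numbers. Now the short carton.

Emit:
servo_tool(
  commands=[-0.039, -0.05, 0.018, -0.0005, 0.0051, -0.0027, 1, -0.039, -0.05, 0.016, -0.0005, 0.0051, -0.0027, 1, -0.038, -0.051, 0.015, -0.0005, 0.0051, -0.0027, 1, -0.038, -0.052, 0.013, -0.0005, 0.0051, -0.0027, 1, -0.037, -0.052, 0.012, -0.0005, 0.0051, -0.0027, 1, -0.037, -0.053, 0.011, -0.0005, 0.0051, -0.0027, 1, -0.036, -0.054, 0.009, -0.0005, 0.0051, -0.0027, 1, -0.036, -0.054, 0.008, -0.0005, 0.0051, -0.0027, 1, -0.035, -0.055, 0.007, -0.0005, 0.0051, -0.0027, 1, -0.034, -0.056, 0.006, -0.0005, 0.0051, -0.0027, 1, -0.033, -0.056, 0.004, -0.0005, 0.0051, -0.0027, 1, 0, 0, 0, 0, 0, 0, 1],
)

```text
t: 34.08
tcp_pos: [0.5797, -0.0049, 0.1665]
tool_rot: [-0.027, 1.0, -0.001, -0.0]
force: [1.3, 0.6, 1.0]
finger_gap: 1.002
gripper_force: 0.0
```

Emit:
servo_tool(
  commands=[0, 0, 0, 0, 0, 0, 1, 0, 0, 0, 0, 0, 0, 1, 0, 0, 0, 0, 0, 0, 1],
)

```text
t: 34.33
tcp_pos: [0.5725, 0.0025, 0.1674]
tool_rot: [-0.03, 1.0, 0.002, -0.004]
force: [-0.9, 0.4, 0.1]
finger_gap: 0.999
gripper_force: 0.0
```

Run:
```python
from plan import *
s=where()
plan([(np.array([.575,.0018,.1]),level(183.4)),(np.array([.575,.0018,.0270]),level(183.4))],1,step=.035,hold=3)
```

```text
t 34.33 tcp [0.5725 0.0025 0.1674] lane s,y,n [ 0.244  -0.2709  0.0637] roterr lane 23.2 gap 0.999 F [-0.9  0.4  0.1] q [-0.19  0.54  1.62  0.    0.98 -1.82]
C: -.0029,-.0011,0.0673,0.0003,-.0006,0,1,-.0027,-.001,0.0673,0.0003,-.0006,0,1,0,0,0.0487,0,0,0,1,0,0,0.0487,0,0,0,1,0,0,0.0487,0,0,0,1,0,0,0,0,0,0,1,0,0,0,0,0,0,1,0,0,0,0,0,0,1
```

Emit:
servo_tool(
  commands=[-0.002, -0.001, 0.067, 0.0002, -0.0005, 0, 1, -0.002, -0.001, 0.067, 0.0002, -0.0005, 0, 1, 0, 0, 0.049, 0, 0, 0, 1, 0, 0, 0.049, 0, 0, 0, 1, 0, 0, 0.049, 0, 0, 0, 1, 0, 0, 0, 0, 0, 0, 1, 0, 0, 0, 0, 0, 0, 1, 0, 0, 0, 0, 0, 0, 1],
)

```text
t: 35.0
tcp_pos: [0.5767, 0.0015, 0.0292]
tool_rot: [-0.03, 1.0, -0.0, 0.002]
force: [0.0, -0.2, 0.3]
finger_gap: 0.995
gripper_force: 0.0
```

Emit:
servo_tool(
  commands=[0, 0, 0, 0, 0, 0, -1, 0, 0, 0, 0, 0, 0, -1, 0, 0, 0, 0, 0, 0, -1, 0, 0, 0, 0, 0, 0, -1, 0, 0, 0, 0, 0, 0, -1, 0, 0, 0, 0, 0, 0, -1, 0, 0, 0, 0, 0, 0, -1, 0, 0, 0, 0, 0, 0, -1],
  force=40,
)

```text
t: 35.67
tcp_pos: [0.5775, 0.0007, 0.0298]
tool_rot: [-0.029, 1.0, -0.0, 0.003]
force: [-0.4, -0.0, 7.0]
finger_gap: 0.601
gripper_force: 43.3
```

Run:
```python
from plan import *
s=where();print(s['tool_rot'])
up=s['tcp_pos']+[0,0,.2]
a=(up,R.from_quat(s['tool_rot']).as_matrix())
plan([(lanept(.188,0,.12),lanerot())],-1,step=.036,start=a);print(lanept(.188,0,.12))
```

```text
t 35.67 tcp [0.5775 0.0007 0.0298] lane s,y,n [ 0.2019 -0.2721 -0.0673] roterr lane 22.53 gap 0.601 F [-0.4 -0.   7. ] q [-0.19  0.76  1.69  0.    0.68 -1.82]
[-2.93132535e-02  9.99566446e-01 -2.97058273e-04  2.75036396e-03]
C: 0.006,0.0704,0.0071,0.0007,-.0068,0.0038,-1,0.0079,0.0703,0.0065,0.0007,-.0068,0.0038,-1,0.0099,0.0701,0.0058,0.0007,-.0068,0.0038,-1,0.0118,0.0699,0.0051,0.0007,-.0068,0.0038,-1,0.0136,0.0696,0.0043,0.0007,-.0068,0.0038,-1,0.0154,0.0693,0.0033,0.0007,-.0068,0.0038,-1,0.0172,0.0689,0.0024,0.0007,-.0068,0.0038,-1,0.0189,0.0685,0.0013,0.0007,-.0068,0.0038,-1
[0.53734727 0.28062385 0.2010629 ]
```

Emit:
servo_tool(
  commands=[0, 0, -0.04, 0, 0, 0, -1, 0, 0, -0.06, 0, 0, 0, -1, 0, 0, -0.075, 0, 0, 0, -1, 0, 0, -0.075, 0, 0, 0, -1, 0, 0, -0.075, 0, 0, 0, -1, 0, 0, -0.075, 0, 0, 0, -1],
)

```text
t: 36.17
tcp_pos: [0.575, 0.0009, 0.2299]
tool_rot: [-0.029, 1.0, -0.0, 0.001]
force: [1.4, -0.4, -1.4]
finger_gap: 0.604
gripper_force: 42.5
```

Emit:
servo_tool(
  commands=[0.006, 0.07, 0.007, 0.0007, -0.0068, 0.0038, -1, 0.008, 0.07, 0.007, 0.0007, -0.0068, 0.0038, -1, 0.01, 0.07, 0.006, 0.0007, -0.0068, 0.0038, -1, 0.012, 0.07, 0.005, 0.0007, -0.0068, 0.0038, -1, 0.014, 0.07, 0.004, 0.0007, -0.0068, 0.0038, -1, 0.015, 0.069, 0.003, 0.0007, -0.0068, 0.0038, -1, 0.017, 0.069, 0.002, 0.0007, -0.0068, 0.0038, -1, 0.019, 0.069, 0.001, 0.0007, -0.0068, 0.0038, -1, 0, 0, 0, 0, 0, 0, -1, 0, 0, 0, 0, 0, 0, -1, 0, 0, 0, 0, 0, 0, -1, 0, 0, 0, 0, 0, 0, -1],
)

```text
t: 37.17
tcp_pos: [0.5359, 0.2795, 0.1999]
tool_rot: [0.067, 0.983, -0.013, 0.171]
force: [-0.2, -0.2, -2.2]
finger_gap: 0.604
gripper_force: 42.8
```

Run:
```python
from plan import *
s=where()
plan([(lanept(.189,0,.05),lanerot())],-1,step=.025,hold=4)
```

```text
t 37.17 tcp [0.5359 0.2795 0.1999] lane s,y,n [ 0.1864 -0.0013  0.1194] roterr lane 0.28 gap 0.604 F [-0.2 -0.2 -2.2] q [ 0.38  0.46  1.73 -0.28  0.66 -0.86]
C: -.0019,0.001,0.0462,-.0002,-.0002,-.0001,-1,-.0019,0.001,0.0462,-.0002,-.0002,-.0001,-1,-.0018,0.0009,0.0462,-.0002,-.0002,-.0001,-1,0,0,0,0,0,0,-1,0,0,0,0,0,0,-1,0,0,0,0,0,0,-1,0,0,0,0,0,0,-1
```

Emit:
servo_tool(
  commands=[-0.002, 0.001, 0.046, 0, 0, 0, -1, -0.002, 0.001, 0.046, 0, 0, 0, -1, -0.002, 0.001, 0.046, 0, 0, 0, -1, 0, 0, 0.02, 0, 0, 0, -1, 0, 0, 0.014, 0, 0, 0, -1, 0, 0, 0, 0, 0, 0, -1, 0, 0, 0, 0, 0, 0, -1, 0, 0, 0, 0, 0, 0, -1],
)

```text
t: 37.83
tcp_pos: [0.5679, 0.2778, 0.1211]
tool_rot: [0.066, 0.983, -0.012, 0.172]
force: [0.8, -0.3, -1.7]
finger_gap: 0.6
gripper_force: 42.8
```

Run:
```python
from plan import *
s=where()
```

```text
t 37.83 tcp [0.5679 0.2778 0.1211] lane s,y,n [0.1895 0.0012 0.0344] roterr lane 0.13 gap 0.6 F [ 0.8 -0.3 -1.7] q [ 0.35  0.61  1.73 -0.33  0.51 -0.81]
```

Lower the remaining 7 mm in small steps until contact.

Emit:
servo_tool(
  commands=[0, -0.002, 0.006, 0, 0, 0, -1, 0, 0, 0, 0, 0, 0, -1, 0, 0, 0.004, 0, 0, 0, -1, 0, 0, 0, 0, 0, 0, -1, 0, 0, 0, 0, 0, 0, -1],
)

```text
t: 38.25
tcp_pos: [0.5689, 0.2767, 0.1153]
tool_rot: [0.066, 0.983, -0.012, 0.172]
force: [-0.5, 1.1, -1.7]
finger_gap: 0.6
gripper_force: 42.8
```

Emit:
servo_tool(
  commands=[0, 0, 0.004, 0, 0, 0, -1, 0, 0, 0, 0, 0, 0, -1, 0, 0, 0, 0, 0, 0, -1],
)

```text
t: 38.5
tcp_pos: [0.5698, 0.2767, 0.1135]
tool_rot: [0.066, 0.983, -0.012, 0.172]
force: [-0.7, 0.2, -0.2]
finger_gap: 0.601
gripper_force: 43.1
```

Run:
```python
from plan import *
s=where()
```

```text
t 38.5 tcp [0.5698 0.2767 0.1135] lane s,y,n [0.1888 0.0004 0.0266] roterr lane 0.18 gap 0.601 F [-0.7  0.2 -0.2] q [ 0.35  0.63  1.73 -0.34  0.5  -0.81]
```

Emit:
servo_tool(
  commands=[0, 0, 0, 0, 0, 0, 1, 0, 0, 0, 0, 0, 0, 1, 0, 0, 0, 0, 0, 0, 1, 0, 0, 0, 0, 0, 0, 1, 0, 0, 0, 0, 0, 0, 1, 0, 0, 0, 0, 0, 0, 1, 0, 0, 0, 0, 0, 0, 1, 0, 0, 0, 0, 0, 0, 1, 0, 0, -0.04, 0, 0, 0, 1, 0, 0, -0.06, 0, 0, 0, 1, 0, 0, -0.06, 0, 0, 0, 1, 0, 0, -0.06, 0, 0, 0, 1],
)

```text
t: 39.5
tcp_pos: [0.532, 0.2815, 0.2174]
tool_rot: [0.066, 0.983, -0.013, 0.171]
force: [0.4, 0.1, 0.6]
finger_gap: 1.002
gripper_force: 0.0
```

Run:
```python
from plan import *
s=where();T=manip.snapshot("top");p=manip.snapshot("wrist");pickle.dump((T,p),open('tw.pkl','wb'))
for n,pp in(('top',T),('wrist',p)):
    for q in("short_carton","tall_carton"):
        print(n,q,[(round(a['conf'],2),np.round(a['box'],0).tolist()) for a in manip.look_for(pp,q)[:3]])
    for nm,b in(('short',((.05,.092),.058)),('tall',((0,.05),.076))):
        u=proj(pp,[lanept(a,y,b[1]) for a in b[0] for y in(-.026,.026)]);print('  pred top face',nm,u.min(0).round(),(u.max(0)-u.min(0)).round())
```

```text
t 39.5 tcp [0.532  0.2815 0.2174] lane s,y,n [1.885e-01 1.000e-04 1.373e-01] roterr lane 0.3 gap 1.002 F [0.4 0.1 0.6] q [ 0.39  0.43  1.72 -0.27  0.71 -0.87]
top short_carton [(0.89, [154.0, 271.0, 32.0, 33.0])]
top tall_carton [(0.63, [150.0, 295.0, 46.0, 38.0]), (0.23, [459.0, 225.0, 32.0, 29.0])]
  pred top face short [155. 278.] [29. 26.]
  pred top face tall [151. 304.] [30. 30.]
wrist short_carton [(0.98, [273.0, 1.0, 96.0, 94.0])]
wrist tall_carton [(0.57, [269.0, 0.0, 98.0, 3.0])]
  pred top face short [271.  -0.] [97. 85.]
  pred top face tall [ 261. -142.] [116. 130.]
```

The short carton has slid home: its box in both views matches the predicted position against the tall one. Now the new carton. I move above it and measure from there.

Run:
```python
from plan import *
plan([(np.array([.62,.02,.20]),level(183.0))],1,step=.036,hold=3)
```

```text
C: -.0274,-.0618,0.0142,-.0007,0.0068,-.0037,1,-.0265,-.0624,0.0127,-.0007,0.0068,-.0037,1,-.0256,-.0631,0.0114,-.0007,0.0068,-.0037,1,-.0246,-.0637,0.01,-.0007,0.0068,-.0037,1,-.0235,-.0643,0.0087,-.0007,0.0068,-.0037,1,-.0223,-.0649,0.0074,-.0007,0.0068,-.0037,1,-.0211,-.0654,0.0062,-.0007,0.0068,-.0037,1,-.0198,-.0659,0.0051,-.0007,0.0068,-.0037,1,0,0,0,0,0,0,1,0,0,0,0,0,0,1,0,0,0,0,0,0,1
```

Emit:
servo_tool(
  commands=[-0.027, -0.062, 0.014, -0.0007, 0.0068, -0.0037, 1, -0.027, -0.062, 0.013, -0.0007, 0.0068, -0.0037, 1, -0.026, -0.063, 0.011, -0.0007, 0.0068, -0.0037, 1, -0.025, -0.064, 0.01, -0.0007, 0.0068, -0.0037, 1, -0.024, -0.064, 0.009, -0.0007, 0.0068, -0.0037, 1, -0.022, -0.065, 0.007, -0.0007, 0.0068, -0.0037, 1, -0.021, -0.065, 0.006, -0.0007, 0.0068, -0.0037, 1, -0.02, -0.066, 0.005, -0.0007, 0.0068, -0.0037, 1, 0, 0, 0, 0, 0, 0, 1, 0, 0, 0, 0, 0, 0, 1, 0, 0, 0, 0, 0, 0, 1],
)

```text
t: 40.72
tcp_pos: [0.6203, 0.0205, 0.1996]
tool_rot: [-0.026, 1.0, 0.001, -0.0]
force: [0.1, 1.0, -0.1]
finger_gap: 1.007
gripper_force: 0.0
```

```bash
cat > newfit.py <<'E'
from plan import *
from scipy.optimize import minimize
s=where();p=manip.snapshot("wrist");pickle.dump(p,open('w12.pkl','wb'))
r=manip.silhouettes(p,"new_carton");print([(a['conf'],a['box']) for a in r[:2]])
T1=pickle.load(open('top1.pkl','rb'));M=pickle.load(open('masks.pkl','rb'));S1=pickle.load(open('scene1.pkl','rb'))
views=[(p,r[0]['pixels']),(T1,M['top','new_carton']),(S1,M['scene','new_carton'])]
d=(.054,.052,.064);B=np.array([[i*d[0]/2,j*d[1]/2,k*d[2]+.003] for i in(-1,1) for j in(-1,1) for k in(0,1)])
def fit(vs):
    def cost(v):
        e=0;c,t=np.cos(v[2]),np.sin(v[2]);X=np.c_[v[0]+c*B[:,0]-t*B[:,1],v[1]+t*B[:,0]+c*B[:,1],B[:,2]]
        for q,mm in vs:
            m=np.zeros((480,640),np.uint8);cv2.fillConvexPoly(m,cv2.convexHull((proj(q,X)*16).astype(np.int32)),1,shift=4);e-=(m&mm).sum()/(m|mm).sum()
        return e
    x0=[.66,.02,.05];r=minimize(cost,x0,method='Nelder-Mead',options=dict(initial_simplex=[x0,[.675,.02,.05],[.66,.035,.05],[.66,.02,.2]]));return r.x.round(4),np.degrees(r.x[2]).round(1),r.fun
print(fit(views[:1]));print(fit(views[1:]));print(fit(views))
E
python3 newfit.py
```

```text
t 40.72 tcp [0.6203 0.0205 0.1996] lane s,y,n [ 0.2973 -0.2467  0.0786] roterr lane 22.68 gap 1.007 F [ 0.1  1.  -0.1] q [-0.15  0.56  1.48  0.    1.11 -1.77]
[(0.73, [286.9, 222.1, 66.7, 88.5])]
(array([0.6616, 0.0195, 0.0213]), np.float64(1.2), np.float64(-0.9786146858440575))
(array([ 0.6604,  0.02  , -0.0307]), np.float64(-1.8), np.float64(-1.847570737777598))
(array([0.6614, 0.0195, 0.0188]), np.float64(1.1), np.float64(-2.8041492745210452))
```

Wrist-only and three-view fits agree: the new carton is at (0.661, 0.0195), yaw about 2°. Grip it.

Run:
```python
from plan import *
plan([(np.array([.6612,.0195,.12]),level(182)),(np.array([.6612,.0195,.027]),level(182))],1,step=.032,hold=4)
```

```text
C: -.0273,-.0031,0.0537,0.0001,0,0.0011,1,-.0273,-.0029,0.0537,0.0001,0,0.0011,1,-.0273,-.0027,0.0537,0.0001,0,0.0011,1,0,0,0.062,0,0,0,1,0,0,0.062,0,0,0,1,0,0,0.062,0,0,0,1,0,0,0,0,0,0,1,0,0,0,0,0,0,1,0,0,0,0,0,0,1,0,0,0,0,0,0,1
```

Emit:
servo_tool(
  commands=[-0.027, -0.003, 0.054, 0, 0, 0.0011, 1, -0.027, -0.003, 0.054, 0, 0, 0.0011, 1, -0.027, -0.003, 0.054, 0, 0, 0.0011, 1, 0, 0, 0.062, 0, 0, 0, 1, 0, 0, 0.062, 0, 0, 0, 1, 0, 0, 0.062, 0, 0, 0, 1, 0, 0, 0, 0, 0, 0, 1, 0, 0, 0, 0, 0, 0, 1, 0, 0, 0, 0, 0, 0, 1, 0, 0, 0, 0, 0, 0, 1],
)

```text
t: 41.65
tcp_pos: [0.6643, 0.0186, 0.0304]
tool_rot: [-0.017, 1.0, -0.0, 0.004]
force: [0.6, -0.0, 0.7]
finger_gap: 1.002
gripper_force: 0.0
```

Emit:
servo_tool(
  commands=[0, 0, 0, 0, 0, 0, -1, 0, 0, 0, 0, 0, 0, -1, 0, 0, 0, 0, 0, 0, -1, 0, 0, 0, 0, 0, 0, -1, 0, 0, 0, 0, 0, 0, -1, 0, 0, 0, 0, 0, 0, -1, 0, 0, 0, 0, 0, 0, -1, 0, 0, 0, 0, 0, 0, -1, 0, 0, 0, 0, 0, 0, -1],
  force=40,
)

```text
t: 42.4
tcp_pos: [0.6635, 0.0182, 0.0294]
tool_rot: [-0.016, 1.0, 0.0, 0.003]
force: [-1.8, 1.2, 6.4]
finger_gap: 0.606
gripper_force: 43.2
```

Run:
```python
from plan import *
s=where();print(s['tool_rot'])
a=(s['tcp_pos']+[0,0,.2],R.from_quat(s['tool_rot']).as_matrix())
plan([(lanept(.187,0,.13),lanerot())],-1,step=.036,start=a)
```

```text
t 42.4 tcp [0.6635 0.0182 0.0294] lane s,y,n [ 0.2796 -0.2433 -0.096 ] roterr lane 21.86 gap 0.606 F [-1.8  1.2  6.4] q [-0.14  0.83  1.46  0.    0.84 -1.75]
[-1.63946557e-02  9.99861939e-01  2.65976615e-04  2.69196619e-03]
C: 0.0271,0.0594,0.0042,0.0005,-.0061,0.0029,-1,0.0283,0.0589,0.0029,0.0005,-.0061,0.0029,-1,0.0295,0.0584,0.0016,0.0005,-.0061,0.0029,-1,0.0305,0.0578,0.0003,0.0005,-.0061,0.0029,-1,0.0316,0.0572,-.0011,0.0005,-.0061,0.0029,-1,0.0326,0.0566,-.0025,0.0005,-.0061,0.0029,-1,0.0335,0.056,-.004,0.0005,-.0061,0.0029,-1,0.0343,0.0554,-.0054,0.0005,-.0061,0.0029,-1,0.0351,0.0547,-.0069,0.0005,-.0061,0.0029,-1
```

Emit:
servo_tool(
  commands=[0, 0, -0.04, 0, 0, 0, -1, 0, 0, -0.06, 0, 0, 0, -1, 0, 0, -0.075, 0, 0, 0, -1, 0, 0, -0.075, 0, 0, 0, -1, 0, 0, -0.075, 0, 0, 0, -1, 0, 0, -0.075, 0, 0, 0, -1],
)

```text
t: 42.9
tcp_pos: [0.6609, 0.0181, 0.2288]
tool_rot: [-0.016, 1.0, 0.0, 0.0]
force: [1.2, -0.8, -3.0]
finger_gap: 0.604
gripper_force: 42.5
```

Emit:
servo_tool(
  commands=[0.027, 0.059, 0.004, 0.0005, -0.0061, 0.0029, -1, 0.028, 0.059, 0.003, 0.0005, -0.0061, 0.0029, -1, 0.03, 0.058, 0.002, 0.0005, -0.0061, 0.0029, -1, 0.031, 0.058, 0, 0.0005, -0.0061, 0.0029, -1, 0.032, 0.057, -0.001, 0.0005, -0.0061, 0.0029, -1, 0.033, 0.057, -0.003, 0.0005, -0.0061, 0.0029, -1, 0.034, 0.056, -0.004, 0.0005, -0.0061, 0.0029, -1, 0.034, 0.055, -0.005, 0.0005, -0.0061, 0.0029, -1, 0.035, 0.055, -0.007, 0.0005, -0.0061, 0.0029, -1, 0, 0, 0, 0, 0, 0, -1, 0, 0, 0, 0, 0, 0, -1, 0, 0, 0, 0, 0, 0, -1],
)

```text
t: 43.9
tcp_pos: [0.5302, 0.2808, 0.2085]
tool_rot: [0.065, 0.983, -0.011, 0.173]
force: [0.4, 0.2, -2.5]
finger_gap: 0.599
gripper_force: 42.9
```

Emit:
servo_tool(
  commands=[0, 0, 0, 0, 0, 0, -1],
)

```text
t: 43.98
tcp_pos: [0.5313, 0.2799, 0.2088]
tool_rot: [0.066, 0.983, -0.011, 0.173]
force: [0.6, 0.4, -2.4]
finger_gap: 0.603
gripper_force: 42.9
```

Run:
```python
from plan import *
s=where()
plan([(lanept(.187,0,.035),lanerot())],-1,step=.025,hold=4)
```

```text
t 43.98 tcp [0.5313 0.2799 0.2088] lane s,y,n [ 0.1851 -0.0015  0.1293] roterr lane 0.09 gap 0.603 F [ 0.6  0.4 -2.4] q [ 0.38  0.44  1.73 -0.27  0.67 -0.87]
C: -.001,0.0007,0.0471,0,0,0,-1,-.001,0.0007,0.0471,0,0,0,-1,-.001,0.0007,0.0471,0,0,0,-1,-.001,0.0007,0.0471,0,0,0,-1,0,0,0,0,0,0,-1,0,0,0,0,0,0,-1,0,0,0,0,0,0,-1,0,0,0,0,0,0,-1
```

Emit:
servo_tool(
  commands=[-0.001, 0.001, 0.047, 0, 0, 0, -1, -0.001, 0.001, 0.047, 0, 0, 0, -1, -0.001, 0.001, 0.047, 0, 0, 0, -1, -0.001, 0, 0.047, 0, 0, 0, -1, 0, 0, 0, 0, 0, 0, -1, 0, 0, 0, 0, 0, 0, -1, 0, 0, 0, 0, 0, 0, -1],
)

```text
t: 44.57
tcp_pos: [0.5652, 0.2772, 0.1219]
tool_rot: [0.066, 0.983, -0.011, 0.173]
force: [-0.3, 0.1, -1.6]
finger_gap: 0.602
gripper_force: 43.0
```

Emit:
servo_tool(
  commands=[0, 0, 0.006, 0, 0, 0, -1, 0, 0, 0, 0, 0, 0, -1, 0, 0, 0.004, 0, 0, 0, -1, 0, 0, 0, 0, 0, 0, -1, 0, 0, 0, 0, 0, 0, -1],
)

```text
t: 44.98
tcp_pos: [0.566, 0.278, 0.1168]
tool_rot: [0.065, 0.983, -0.011, 0.173]
force: [-0.3, 0.3, -2.8]
finger_gap: 0.606
gripper_force: 43.0
```

Run:
```python
from plan import *
s=where()
```

```text
t 44.98 tcp [0.566  0.278  0.1168] lane s,y,n [0.1862 0.0012 0.031 ] roterr lane 0.12 gap 0.606 F [-0.3  0.3 -2.8] q [ 0.35  0.62  1.74 -0.34  0.5  -0.81]
```

Emit:
servo_tool(
  commands=[0, -0.001, 0.005, 0, 0, 0, -1, 0, 0, 0, 0, 0, 0, -1, 0, 0, 0, 0, 0, 0, -1],
)

```text
t: 45.23
tcp_pos: [0.5668, 0.2771, 0.1138]
tool_rot: [0.065, 0.983, -0.011, 0.173]
force: [0.6, 0.4, -0.9]
finger_gap: 0.604
gripper_force: 43.0
```

Emit:
servo_tool(
  commands=[0, 0, 0.004, 0, 0, 0, -1, 0, 0, 0, 0, 0, 0, -1, 0, 0, 0, 0, 0, 0, -1],
)

```text
t: 45.48
tcp_pos: [0.5677, 0.2772, 0.1122]
tool_rot: [0.065, 0.983, -0.011, 0.173]
force: [-0.4, 0.6, -1.4]
finger_gap: 0.603
gripper_force: 43.2
```

Run:
```python
from plan import *
s=where()
```

```text
t 45.48 tcp [0.5677 0.2772 0.1122] lane s,y,n [0.1863 0.0006 0.0261] roterr lane 0.12 gap 0.603 F [-0.4  0.6 -1.4] q [ 0.35  0.63  1.74 -0.34  0.49 -0.81]
```

At floor height (n 26 mm, the hold height). Release and retreat.

Emit:
servo_tool(
  commands=[0, 0, 0.001, 0, 0, 0, 1, 0, 0, 0, 0, 0, 0, 1, 0, 0, 0, 0, 0, 0, 1, 0, 0, 0, 0, 0, 0, 1, 0, 0, 0, 0, 0, 0, 1, 0, 0, 0, 0, 0, 0, 1, 0, 0, 0, 0, 0, 0, 1, 0, 0, 0, 0, 0, 0, 1, 0, 0, -0.04, 0, 0, 0, 1, 0, 0, -0.06, 0, 0, 0, 1, 0, 0, -0.06, 0, 0, 0, 1, 0, 0, -0.06, 0, 0, 0, 1],
)

```text
t: 46.48
tcp_pos: [0.5297, 0.2817, 0.2156]
tool_rot: [0.065, 0.983, -0.011, 0.172]
force: [1.2, 0.3, -0.5]
finger_gap: 0.997
gripper_force: 0.0
```

Emit:
servo_tool(
  commands=[0, 0, -0.06, 0, 0, 0, 1, 0, 0, -0.06, 0, 0, 0, 1, 0, 0, 0, 0, 0, 0, 1, 0, 0, 0, 0, 0, 0, 1, 0, 0, 0, 0, 0, 0, 1],
)

```text
t: 46.9
tcp_pos: [0.5097, 0.2843, 0.271]
tool_rot: [0.065, 0.983, -0.011, 0.173]
force: [-0.6, -0.2, -0.1]
finger_gap: 0.996
gripper_force: 0.0
```

Run:
```python
from plan import *
s=where();T=manip.snapshot("top");S=manip.snapshot("scene");p=manip.snapshot("wrist")
for n,pp in(('top',T),('scene',S),('wrist',p)):
    for q in("new_carton","short_carton","tall_carton","open_carton","stain_jar","oil_bottle"):
        print(n,q,[(round(a['conf'],2),np.round(a['box'],0).tolist()) for a in manip.look_for(pp,q)[:2]])
    for nm,b in(('short',((.05,.092),.058)),('tall',((0,.05),.076)),('new',((.092,.146),.064))):
        u=proj(pp,[lanept(a,y,b[1]) for a in b[0] for y in(-.026,.026)]);print('  pred top face',nm,u.min(0).round(),(u.max(0)-u.min(0)).round())
    u=proj(pp,[at(ORG,x,y,.058) for x in(-.026,.026) for y in(-.023,.023)]);print('  pred open top',u.min(0).round(),(u.max(0)-u.min(0)).round())
```

```text
t 46.9 tcp [0.5097 0.2843 0.271 ] lane s,y,n [ 0.1857 -0.      0.1953] roterr lane 0.11 gap 0.996 F [-0.6 -0.2 -0.1] q [ 0.41  0.34  1.7  -0.24  0.81 -0.89]
top new_carton [(0.61, [150.0, 193.0, 68.0, 135.0]), (0.57, [158.0, 244.0, 34.0, 38.0])]
top short_carton [(0.88, [155.0, 282.0, 32.0, 18.0]), (0.3, [409.0, 321.0, 35.0, 30.0])]
top tall_carton [(0.61, [148.0, 296.0, 49.0, 38.0])]
top open_carton [(0.77, [458.0, 226.0, 33.0, 26.0])]
top stain_jar [(0.87, [411.0, 319.0, 32.0, 30.0])]
top oil_bottle [(0.87, [442.0, 179.0, 17.0, 20.0])]
  pred top face short [155. 278.] [29. 26.]
  pred top face tall [151. 304.] [30. 30.]
  pred top face new [154. 249.] [30. 33.]
  pred open top [463. 223.] [27. 29.]
scene new_carton [(0.92, [445.0, 269.0, 51.0, 51.0])]
scene short_carton [(0.52, [470.0, 261.0, 31.0, 23.0])]
scene tall_carton [(0.82, [476.0, 251.0, 34.0, 25.0])]
scene open_carton [(0.96, [182.0, 206.0, 36.0, 39.0])]
scene stain_jar [(0.59, [273.0, 177.0, 22.0, 38.0]), (0.16, [475.0, 248.0, 32.0, 26.0])]
scene oil_bottle [(0.91, [173.0, 245.0, 16.0, 34.0])]
  pred top face short [465. 262.] [35. 21.]
  pred top face tall [476. 245.] [35. 20.]
  pred top face new [456. 266.] [39. 25.]
  pred open top [182. 206.] [33. 21.]
wrist new_carton [(0.56, [290.0, 102.0, 73.0, 78.0])]
wrist short_carton [(0.65, [286.0, 36.0, 78.0, 68.0])]
wrist tall_carton [(0.81, [283.0, 0.0, 84.0, 38.0])]
wrist open_carton []
wrist stain_jar []
wrist oil_bottle []
  pred top face short [286.  36.] [77. 66.]
  pred top face tall [281. -66.] [88. 96.]
  pred top face new [287. 101.] [74. 77.]
  pred open top [-229.  197.] [86. 45.]
```

All boxes match the predictions: tall, short and new in order in the lane, the open carton in the recess, and the bystanders where they were. The robot is clear, so I hand in.

```bash
python3 -c "
from station import manip
print(manip.sign_off())"
```

```text
the job is handed in; nothing more can be done
None
```

The job is handed in at about 47 s of the 138 s allowed: the opened carton stands upright in the organiser recess, and the lane holds tall, short and new in that order, with the final camera checks matching the predicted positions and the jar and bottle undisturbed.

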